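Draw up a split-rim trolley wheel

TASK

The three rim nuts of the trolley wheel are only finger-loose. With the larger box key from the rack, and without leaning on it, turn each nut clockwise until you feel it bite and then exactly one quarter turn more, starting with the nut nearest the valve stem and going round clockwise; finish each nut before the next. Then stand the key upright back in its hole in the rack, and leave everything else where it is.

Things in the scene. Friction and masses are not known exactly. Their poses are not given: they have to be found in the camera images.
- wheel: black-tyred trolley wheel, white split rim, 232 mm dia, lying flat, held fast on a grey hub fixture. Origin on the worktop under its axis, z up. Three rim nuts at 45 mm from the axis, 120 degrees apart, the first on the wheel's +x. The black star knob in the middle is 38 mm wide, its top 79 mm above the worktop; tyre top 68, rim flange 64 mm. Nothing else stands over the rim but the valve.
- valve (a point): top of the short black valve stem, 9 mm dia, 54 mm from the wheel's axis, 34 degrees anticlockwise (seen from above) of the first nut
- nut_a (a point): top centre of the FIRST rim nut, nearest the valve. All three: square nuts, axis vertical, 17 mm across flats, 10 mm high, bevelled top; stud end 8 mm proud. Axes are the wheel's: how the square stands is random and must be felt or seen. Clockwise from above tightens: runs easily (0.15 N m) for an unknown 9 to 32 degrees, then bites (steady 0.6 N m). Backwards it runs loose.
- nut_b (a point): the same point of the SECOND nut, next clockwise (seen from above) from the first
- nut_c (a point): the same point of the THIRD nut, next clockwise from the second
- washer_a: centre of the top of the plain washer, 30 mm dia, fixed under the first nut: 52 mm above the worktop, 10 mm below the nut's top
- stud_a (a joint): how far the first nut has drawn its stud up (m) since it bit: 0 at the start and as long as the nut runs free, then 0.00175 per full turn (0.00044 for a quarter turn past the bite); too small to be read well in the noise
- washer_b: centre of the top of the plain washer, 30 mm dia, fixed under the second nut: 52 mm above the worktop, 10 mm below the nut's top
- stud_b (a joint): how far the second nut has drawn its stud up (m) since it bit: 0 at the start and as long as the nut runs free, then 0.00175 per full turn (0.00044 for a quarter turn past the bite); too small to be read well in the noise
- washer_c: centre of the top of the plain washer, 30 mm dia, fixed under the third nut: 52 mm above the worktop, 10 mm below the nut's top
- stud_c (a joint): how far the third nut has drawn its stud up (m) since it bit: 0 at the start and as long as the nut runs free, then 0.00175 per full turn (0.00044 for a quarter turn past the bite); too small to be read well in the noise
- key: larger of two steel T-handled box keys standing in the rack, 0.28 kg, 124 mm long: origin at the centre of its mouth (lower end), z up its shaft. Lower end a square tube 34 mm long, open 32 mm deep, inside 19 mm across flats, outside 25 (33 over corners), its flats facing the key's x and y. Fully on a nut the mouth rests on the washer; with squares crossed it rests 10 mm higher, on the nut.
- key_head (a point): middle of the key's square head, 110 mm above its mouth. The head is 24x24 mm, 28 mm high, sides normal to the key's x and y; a 10 mm cross bar, 120 mm long, runs through it along the key's y, so hold it by the free sides at +x and -x, 24 mm apart. Below it a 16 mm round shaft
- rack: fixed wooden block 172x78 mm, 35 mm high, long along its x; origin under its middle. Two round holes from above, 37 mm dia, 28 mm deep (floor 7 mm above the worktop), at x = -45 and +45 mm: the key stands in either one, the small key in the other; the keys' axes are roughly parallel to the rack's
- rack_hole0 (a point): centre of the mouth (35 mm above the worktop) of the rack's hole at x = -45 mm
- rack_hole1 (a point): the same for the hole at x = +45 mm
- small_key: the smaller box key beside it in the rack, 96 mm long, socket 17 mm across outside; not needed
- wrench: bystander: combination spanner, 134 mm long, lying near the front edge
- offcut: bystander: square steel tube offcut 25x110x25 mm near the front edge
- nose: bystander: dark screw-in nose piece, 17x19x27 mm, standing behind the wheel
- oil: bystander: small yellow oil bottle with red spout, 48 mm dia, 92 mm tall, behind the wheel
- plier: bystander: combination pliers, 162 mm long, lying left of the rack
- cup: bystander: grey steel cup, 59 mm dia, 64 mm tall, behind the rack
- driver: bystander: screwdriver with orange handle, 194 mm long, left of the rack

How it is judged:
By the outcome, as a careful person would: the job done as asked, in the order asked, and still so for the second after the job is handed in, with the robot touching nothing.
It also fails if it takes over 72 s, if anything falls off the work surface, if the arm or the gripper's body presses on something with over 40 N, if the wrist force passes 120 N, or if a joint passes its speed limit or range.

ROBOT

A 7-joint arm with a two-finger parallel gripper is mounted at the origin on a cart in front of the work surface, level with it; the furniture and walls round the work are solid. World frame = base frame: x ahead of the robot, y to its left, z up, the work surface at z = 0. Lengths are in m, angles in rad, forces in N, time in s.
With the tool pointing down it reaches from about 0.425 to 0.925 m from the base axis. Payload 6.8 kg.
Tool frame: the origin (TCP) lies at the very end of the fingers, on their centre line; the grasp point (between the pads) lies tcp_to_grasp behind it (tcp_to_grasp is the distance from the TCP to the grasp point, in m); z points along the fingers, y is the direction in which the jaws open and shut (so a half turn about z gives the same grasp; the last joint's range is limited). The gripper opens to 88 mm and grips with 3 to 60 N. Pads are 20 mm wide; open, the fingers measure 115 mm over their backs; the gripper's body (75 mm by 178 mm) begins 61 mm behind the grasp point.
Start: joints at [-1.266, 0.477, 0.022, 1.555, -0.011, 1.109, -0.083], TCP at [0.271, 0.618, 0.223] pointing down, gripper open.
Joint ranges: [-2.96, 2.96], [-0.34, 2.1], [-1.41, 1.46], [0.24, 2.44], [-1.37, 4.51], [0.17, 1.92], [-2.96, 2.96]. Speed limits (rad/s): [2.39, 2.39, 3.14, 3.14, 3.14, 3.14, 3.14].

INTERFACE

Orientations are given as a 3x3 rotation matrix whose columns are the frame's x, y, z axes.
In Python, from cell import sense, camera, get_calibration, hand_in, tcp_to_grasp gives the robot as it stands.
- The arm moves only by the shell command python3 -m jog 'ROWS' [FORCE]. ROWS is JSON, one flat list of numbers, 5 for each row, row after row: the shift along the tool's x, y, z in mm, then the turn about the tool's z in rad, then the finger opening in mm, from 0 to 87.8. A call has 1 to 20 rows; each row shifts and turns the commanded pose from where the row before left it, along the tool's axes as they then stand; what a row does not reach is not made up. A row lasts 1/10 s, in which the tool goes at most 50 mm and 8.59 degrees, less where a joint would pass 70% of its speed; a pose out of reach is approached as far as the arm can. A call with a gripper value outside its range is refused whole. The fingers move at their own pace and stop on an object; FORCE is the grip in N (left out, the last holds). Time passes only in rows, so rows that do not move let the fingers close. It gives the time, the measured TCP pose, the force and the opening at its end, in the units of the state.
- sense(): the state, without advancing time (a new reading comes with each control period).
- camera(name): name is "scene" or "top"; returns the picture (480x640x3 uint8, red, green, blue); there is no depth.
- get_calibration(name): a dict with "fx", "fy", "cx", "cy" (pixels), "k1" (the pictures are not rectified: a ray, as slopes to the right and down, at radius r is drawn at 1 + k1 r^2 times it, then the intrinsics apply), "R" (3x3) and "t" (3): a world point X has camera coordinates R X + t. Camera axes: x right, y down, z forward; pixel columns grow to the right and rows downward; lengths in m; the calibration is good to about 2 mm. A picture is of the moment at which its call begins. get_calibration takes no time and is no camera call.
- hand_in(): hands the job in, once; it reports no verdict.
The state is a dict: "time": time; "joints": joint angles; "joint_velocities": joint speeds; "joint_torque": joint torques, N m; "ee_pos": TCP position; "tcp_rot": TCP orientation; "ft_force": force on the tool from outside, world axes, zero at the start; "ft_torque": the same for the moment, N m; "width": finger opening in m.
Only numpy, scipy, OpenCV 4.12 (cv2) and the standard library are available. Lean on these libraries where they do the work, as an engineer would, in place of code of your own. Each camera call takes 0.05 s, during which the arm holds its last target.

## Working session

There is one attempt and no reset: what is moved stays moved. The work goes in short steps, Python scripts to look and compute and a shell command to move; the robot and the scene stay as the last step left them, time stands still between calls to the robot, and variables do not carry over. Pictures are saved under pics/ and viewed, and the job is handed in when it is done.

```bash
ls; mkdir -p pics; python3 - <<'E'
from cell import *
import cv2,numpy as np
for n in("scene","top"):
    cv2.imwrite(f"pics/{n}0.png",camera(n)[:,:,::-1]); c=get_calibration(n); print(n,{k:np.round(v,4).tolist() for k,v in c.items()})
s=sense();print({k:np.round(v,4).tolist() for k,v in s.items()});print(tcp_to_grasp)
E
```

```text
pics
scene {'fx': 523.6782, 'fy': 523.6782, 'cx': 314.4816, 'cy': 240.5311, 'k1': 0.0087, 'R': [[-0.8967, -0.4421, -0.0215], [-0.2746, 0.5936, -0.7565], [0.3472, -0.6724, -0.6537]], 't': [0.5957, 0.0588, 1.4689]}
top {'fx': 530.3547, 'fy': 530.3547, 'cx': 322.2413, 'cy': 236.2774, 'k1': 0.0013, 'R': [[-0.009, -0.9999, 0.0049], [-0.9784, 0.0078, -0.2065], [0.2065, -0.0066, -0.9784]], 't': [0.2706, 0.5607, 1.3581]}
{'time': 0.1, 'joints': [-1.2661, 0.4777, 0.0223, 1.5563, -0.0115, 1.1093, -0.0831], 'joint_velocities': [-0.0023, -0.0015, -0.0002, -0.004, 0.0004, 0.0009, 0.0004], 'joint_torque': [0.005, -58.4084, 1.5406, -27.3312, -0.0541, 0.0132, 0.0], 'ee_pos': [0.2706, 0.6178, 0.2218], 'tcp_rot': [[-0.916, 0.4012, -0.0005], [0.4012, 0.916, -0.0015], [-0.0001, -0.0016, -1.0]], 'ft_force': [-0.9098, 0.0113, 0.2706], 'ft_torque': [0.0342, 0.028, -0.0271], 'width': 0.0876}
0.0187
```

View pics/scene0.png

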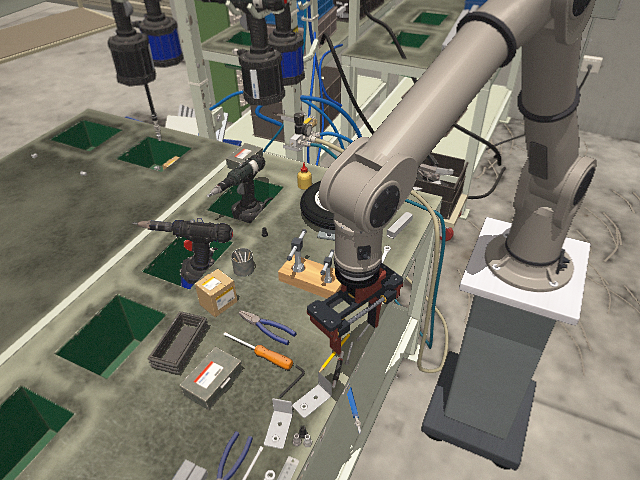

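View pics/top0.png

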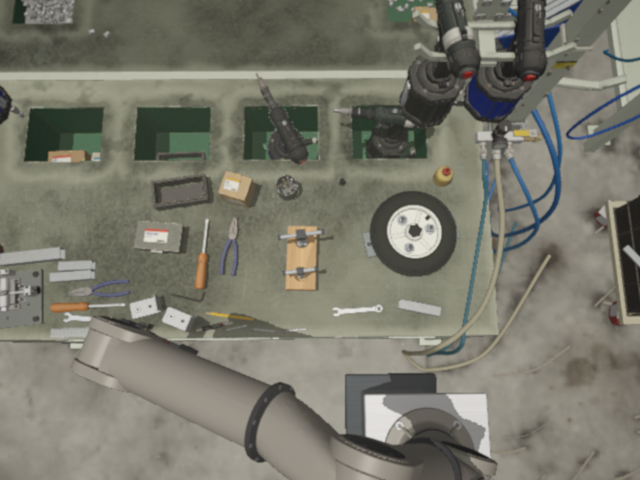

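The top view shows the wheel at about (414,232) and the rack at about (301,258) with keys at (301,236) and (301,271). The arm hides parts of both in the scene view. I'll zoom in.

```bash
python3 - <<'E'
import cv2,numpy as np
t=cv2.imread("pics/top0.png");s=cv2.imread("pics/scene0.png")
a=cv2.resize(t[185:280,365:465],None,fx=6,fy=6,interpolation=cv2.INTER_CUBIC)
b=cv2.resize(t[215:300,265:340],None,fx=6,fy=6,interpolation=cv2.INTER_CUBIC)
c=cv2.resize(s[170:310,260:400],None,fx=4,fy=4,interpolation=cv2.INTER_CUBIC)
cv2.imwrite("pics/a.png",a);cv2.imwrite("pics/b.png",b);cv2.imwrite("pics/c.png",c)
E
```

```text
(no output)
```

View pics/a.png

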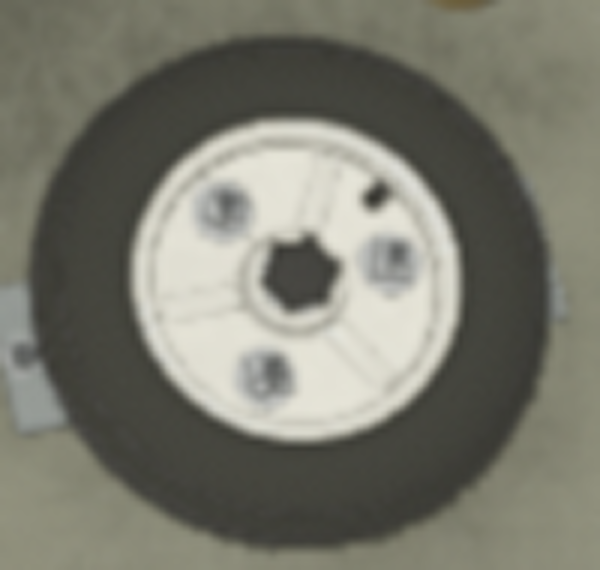

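View pics/b.png

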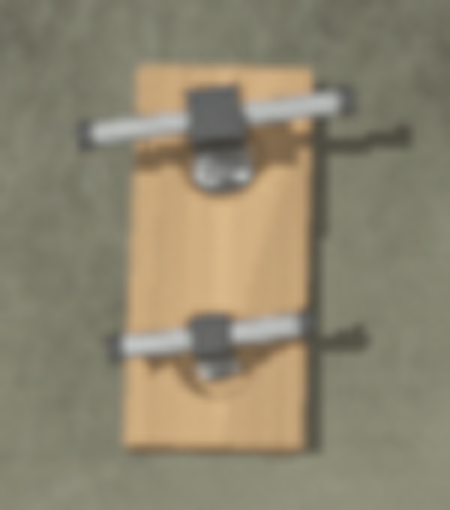

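View pics/c.png

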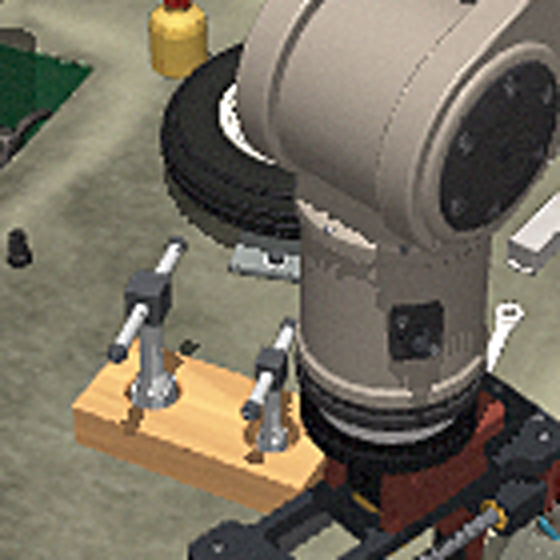

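The larger key stands in the upper hole (higher world x). The first nut is the one right of centre, crop (390,262), with the valve at (375,195). The second is at (267,378) and the third at (222,210). Next I'll turn these into world points.

```bash
cat > h.py <<'E'
import numpy as np,cv2
from cell import *
def ray(n,u,v):
    c=get_calibration(n); K=np.array([[c['fx'],0,c['cx']],[0,c['fy'],c['cy']],[0,0,1.]])
    p=cv2.undistortPoints(np.array([[[u,v]]],float),K,np.array([c['k1'],0,0,0]))[0,0]
    R=np.array(c['R']);t=np.array(c['t']); return -R.T@t, R.T@np.array([p[0],p[1],1])
def onz(n,u,v,z):
    o,d=ray(n,u,v); return (o+d*(z-o[2])/d[2])
def proj(n,X):
    c=get_calibration(n); q=np.array(c['R'])@np.array(X)+np.array(c['t']); x,y=q[0]/q[2],q[1]/q[2]; f=1+c['k1']*(x*x+y*y)
    return c['fx']*x*f+c['cx'],c['fy']*y*f+c['cy']
def st():
    s=sense(); R=np.array(s['tcp_rot']); 
    print('t%.1f'%s['time'],'p',np.round(np.array(s['ee_pos'])*1000,1),'yaw(y axis) %.2f'%np.degrees(np.arctan2(R[1,1],R[0,1])),'j7 %.3f'%s['joints'][6],'F',np.round(s['ft_force'],1),'T',np.round(s['ft_torque'],3),'w %.1f'%(s['width']*1000))
    return s
E
python3 - <<'E'
from h import *
P=lambda a,b,ox,oy:((a+.5)/6-.5+ox,(b+.5)/6-.5+oy)
im=cv2.imread("pics/top0.png")
# rim ellipse: bright mask
roi=im[185:280,365:465]; m=(roi.min(2)>150).astype(np.uint8)
m=cv2.morphologyEx(m,cv2.MORPH_CLOSE,np.ones((5,5)))
c=max(cv2.findContours(m,0,cv2.CHAIN_APPROX_NONE)[0],key=cv2.contourArea)
hull=cv2.convexHull(c); e=cv2.fitEllipse(hull);print('rim',e[0][0]+365,e[0][1]+185,e[1])
cen=onz('top',e[0][0]+365,e[0][1]+185,.064);print('rim centre',cen)
kn=onz('top',*P(300,275,365,185),.079);print('knob',kn)
for n,(a,b),z in[('valve',(378,190),.07),('a',(390,258),.062),('b',(268,376),.062),('c',(224,210),.062)]:
    X=onz('top',*P(a,b,365,185),z);d=X-cen;print(n,X,'r',np.hypot(*d[:2])*1000,'ang',np.degrees(np.arctan2(d[1],d[0])))
print('KEY')
h=onz('top',*P(217,114,265,215),.131);print('head top',h)
e1=onz('top',*P(90,132,265,215),.117);e2=onz('top',*P(342,101,265,215),.117)
print(e1,e2,(e1+e2)/2,np.hypot(*(e1-e2)[:2]),np.degrees(np.arctan2(*(e1-e2)[:2][::-1])))
cs=[onz('top',*P(a,b,265,215),.035) for a,b in((138,66),(312,68),(306,448),(125,447))]
print('rack',cs,np.mean(cs,0)); ax=(cs[0]+cs[1]-cs[2]-cs[3])/2;print(np.linalg.norm(ax),np.degrees(np.arctan2(ax[1],ax[0])))
E
```

```text
rim 413.9990463256836 231.0825309753418 (52.1921272277832, 54.43796920776367)
rim centre [0.57386223 0.02107952 0.064     ]
knob [0.57234978 0.02221993 0.079     ]
valve [ 0.61280374 -0.01593261  0.07      ] r 53.72465869641359 ang -43.544879125277845
a [ 0.58354864 -0.02141693  0.062     ] r 43.586401855777154 ang -77.15968790310566
b [0.53049899 0.03528435 0.062     ] r 45.630557956038075 ang 161.862352998992
c [0.6061309  0.05172188 0.062     ] r 44.49968093142657 ang 43.51917729281197
KEY
head top [0.55493227 0.32058945 0.131     ]
[0.55055602 0.37513763 0.117     ] [0.56321717 0.26773204 0.117     ] [0.5568866  0.32143484 0.117     ] 0.10814927907935344 96.72309197996326
rack [array([0.5983212, 0.3597637, 0.035    ]), array([0.59676481, 0.28076277, 0.035     ]), array([0.42404954, 0.28459992, 0.035     ]), array([0.42517513, 0.36474536, 0.035     ])] [0.51107767 0.32246794 0.035     ]
0.17298687767166868 -1.4606181779917515
```

The measurements agree: nut radii come out at 43.6–45.6 mm, spaced about 120° apart, and the key sits over the +x hole. I'll move over the key now, which also clears the scene camera's view.

```bash
python3 -m jog '[-38,-15.8,0,0,55,-38,-15.8,0,0,55,-38,-15.8,0,0,55,-38,-15.8,0,0,55,-38,-15.8,0,0,55,-38,-15.8,0,0,55,-38,-15.8,0,0,55,-38,-15.8,0,0,55,-38,-15.8,0,0,55,-38,-15.8,0,0,55,0,0,0,0.149,55,0,0,0,0.149,55,0,0,0,0.149,55,0,0,0,0.149,55,0,0,0,0.149,55,0,0,0,0.149,55,0,0,0,0.148,55,0,0,0,0,55]' 60; python3 - <<'E'
from h import *
st()
for n in("scene","top"): cv2.imwrite(f"pics/{n}1.png",camera(n)[:,:,::-1])
s=cv2.imread("pics/scene1.png")
cv2.imwrite("pics/d.png",cv2.resize(s[160:310,260:440],None,fx=4,fy=4,interpolation=cv2.INTER_CUBIC))
E
```

```text
time: 1.9
ee_pos: [0.5551, 0.3211, 0.2221]
tcp_rot: [[-0.115, 0.993, -0.001], [0.993, 0.115, -0.001], [-0.001, -0.001, -1.0]]
ft_force: [-1.0, -0.1, -0.1]
width: 0.0548
t1.9 p [555.1 321.1 222.1] yaw(y axis) 6.59 j7 -0.361 F [-1.  -0.1 -0.1] T [-0.027  0.033  0.025] w 54.8
```

View pics/d.png

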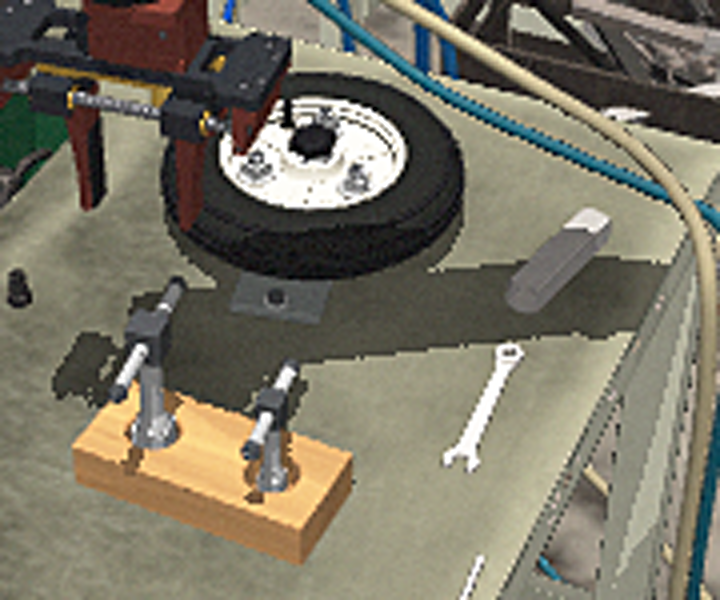

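View pics/top1.png

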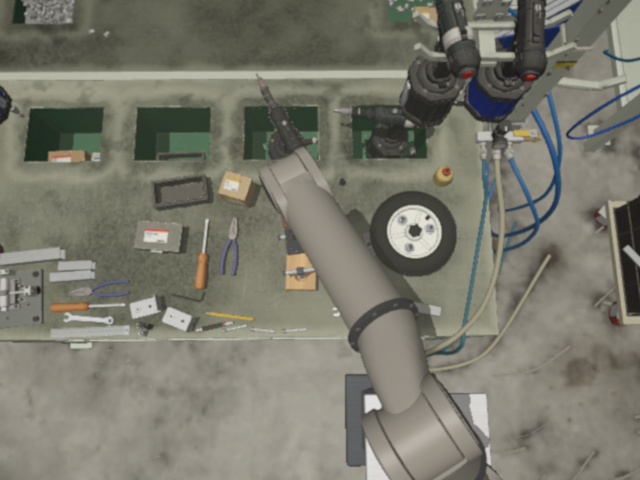

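```bash
python3 - <<'E'
from h import *
Q=lambda u,v:((u+.5)/4-.5+260,(v+.5)/4-.5+160)
print('head meas',Q(147,340),'pred',proj('scene',(.556,.321,.117)))
print('onz',onz('scene',*Q(147,340),.117))
e1=onz('scene',*Q(178,285),.117);e2=onz('scene',*Q(119,393),.117);print(e1,e2,(e1+e2)/2,np.degrees(np.arctan2(*(e2-e1)[:2][::-1])),np.linalg.norm(e1-e2))
s=cv2.imread("pics/scene1.png")
print('knob',onz('scene',*Q(312,138),.075), 'b',onz('scene',*Q(357,177),.062),'c',onz('scene',*Q(257,164),.062))
cv2.imwrite("pics/e.png",cv2.resize(s[180:215,310:370],None,fx=12,fy=12,interpolation=cv2.INTER_CUBIC))
t=cv2.imread("pics/top0.png")
cv2.imwrite("pics/f.png",cv2.resize(t[205:260,390:440],None,fx=11,fy=11,interpolation=cv2.INTER_CUBIC))
E
```

```text
head meas (296.375, 244.625) pred (np.float64(296.40222603548773), np.float64(243.64288446634527))
onz [0.55425048 0.32447876 0.117     ]
[0.56142588 0.26605243 0.117     ] [0.5466478  0.37708908 0.117     ] [0.55403684 0.32157076 0.117     ] 97.5810506475078 0.11201575236047762
knob [0.57263491 0.02206481 0.075     ] b [0.52827092 0.03729514 0.062     ] c [0.60424677 0.05389536 0.062     ]
```

View pics/e.png

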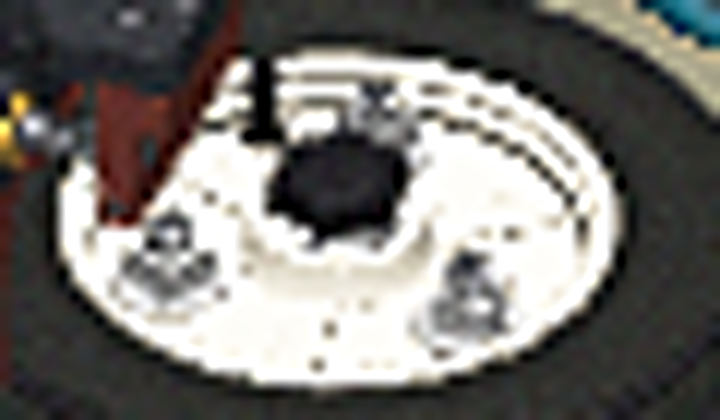

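View pics/f.png

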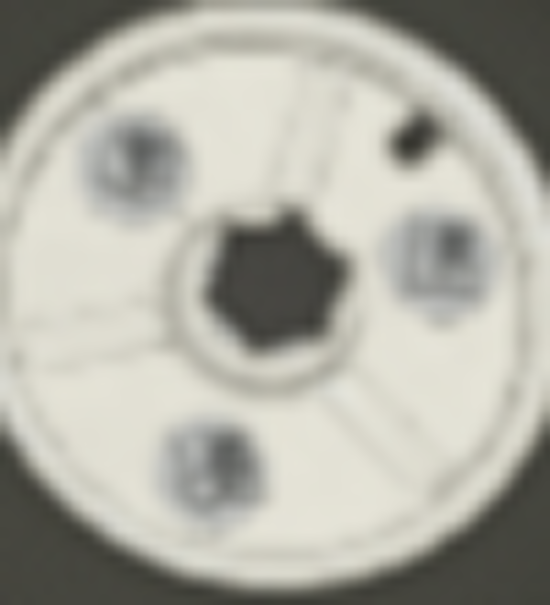

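Both cameras agree on the key to within about 2 mm. Going down to grip, lightly at first.

```bash
python3 -m jog '[0,0,40,0,55,0,0,40,0,55,0,0,25,0,55,0,0,14,0,55,0,0,4.5,0,55,0,0,0,0,22,0,0,0,0,18,0,0,0,0,18,0,0,0,0,18,0,0,0,0,18]' 12; python3 - <<'E'
from h import *
st()
for n in("scene","top"): cv2.imwrite(f"pics/{n}2.png",camera(n)[:,:,::-1])
s=cv2.imread("pics/scene2.png")
cv2.imwrite("pics/d2.png",cv2.resize(s[190:310,250:370],None,fx=5,fy=5,interpolation=cv2.INTER_CUBIC))
E
```

```text
time: 3.0
ee_pos: [0.5558, 0.3215, 0.1001]
tcp_rot: [[-0.116, 0.993, 0.001], [0.993, 0.116, 0.001], [0.001, 0.001, -1.0]]
ft_force: [-0.7, -0.1, 3.8]
width: 0.0241
t3.0 p [555.8 321.5 100.1] yaw(y axis) 6.66 j7 -0.316 F [-0.7 -0.1  3.8] T [-0.116  0.188  0.004] w 24.1
```

View pics/d2.png

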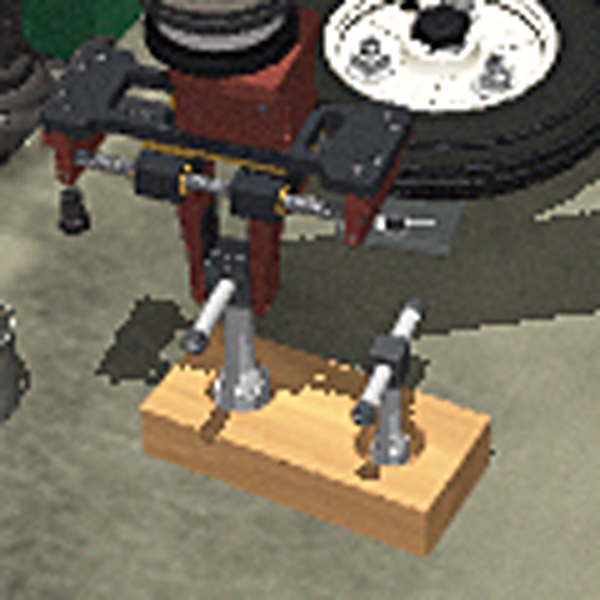

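The key is gripped with the jaws at 24.1 mm, as expected. Next I'll tighten the grip and lift, and enlarge the nuts meanwhile.

```bash
python3 -m jog '[0,0,0,0,18,0,0,0,0,18,0,0,0,0,18,0,0,-5,0,18,0,0,-15,0,18,0,0,-20,0,18,0,0,-20,0,18,0,0,-20,0,18,0,0,-20,0,18,0,0,0,0,18]' 60; python3 - <<'E'
from h import *
st()
for n in("scene","top"): cv2.imwrite(f"pics/{n}3.png",camera(n)[:,:,::-1])
s=cv2.imread("pics/scene3.png")
cv2.imwrite("pics/d3.png",cv2.resize(s[160:290,250:380],None,fx=4,fy=4,interpolation=cv2.INTER_CUBIC))
t=cv2.imread("pics/top0.png");o=[]
for X in((.5823,-.021),(.5294,.0363),(.6055,.0534)):
    u,v=proj('top',(*X,.062)); g=cv2.getRectSubPix(t,(15,15),(u,v)); g=cv2.resize(g,(260,260),interpolation=cv2.INTER_CUBIC); g=cv2.normalize(g,None,0,255,cv2.NORM_MINMAX);o.append(g)
cv2.imwrite("pics/n.png",np.hstack(o))
E
```

```text
time: 4.1
ee_pos: [0.5571, 0.3217, 0.2026]
tcp_rot: [[-0.115, 0.993, 0.004], [0.993, 0.115, 0.003], [0.003, 0.005, -1.0]]
ft_force: [0.6, -0.5, -3.5]
width: 0.0236
t4.1 p [557.1 321.7 202.6] yaw(y axis) 6.62 j7 -0.352 F [ 0.6 -0.5 -3.5] T [-0.053 -0.08  -0.018] w 23.6
```

View pics/d3.png

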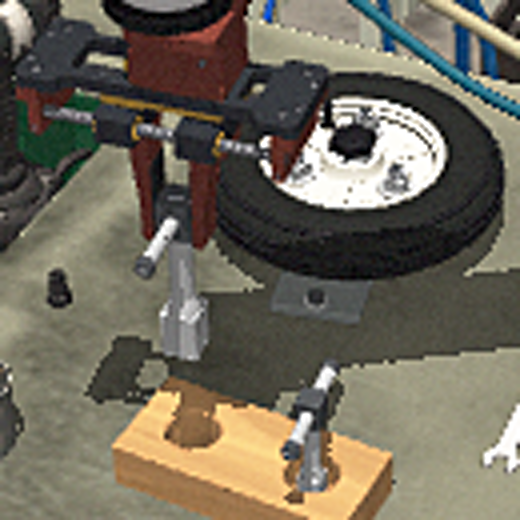

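View pics/n.png

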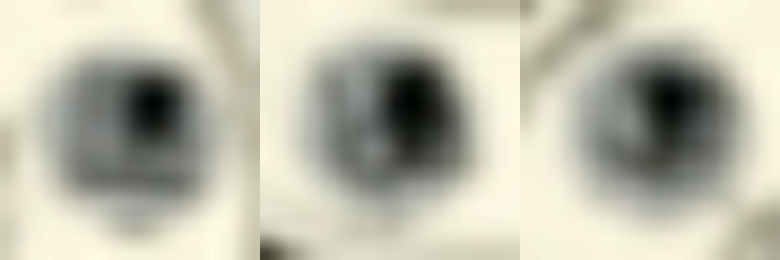

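```bash
python3 - <<'E'
from h import *
c=lambda X:[round((v-o+.5)*4-.5,1) for v,o in zip(proj('scene',X),(250,160))]
s=sense();p=np.array(s['ee_pos']);R=np.array(s['tcp_rot'])
for d in(93,59,45,0,-17,-31): print(d,c(p+R[:,2]*d/1000))
s=cv2.imread("pics/scene3.png")
cv2.imwrite("pics/d4.png",cv2.resize(s[195:255,270:320],None,fx=11,fy=10,interpolation=cv2.INTER_CUBIC))
E
```

```text
93 [np.float64(188.7), np.float64(348.7)]
59 [np.float64(186.5), np.float64(309.4)]
45 [np.float64(185.5), np.float64(292.8)]
0 [np.float64(182.3), np.float64(237.9)]
-17 [np.float64(181.1), np.float64(216.5)]
-31 [np.float64(180.0), np.float64(198.6)]
```

View pics/d4.png

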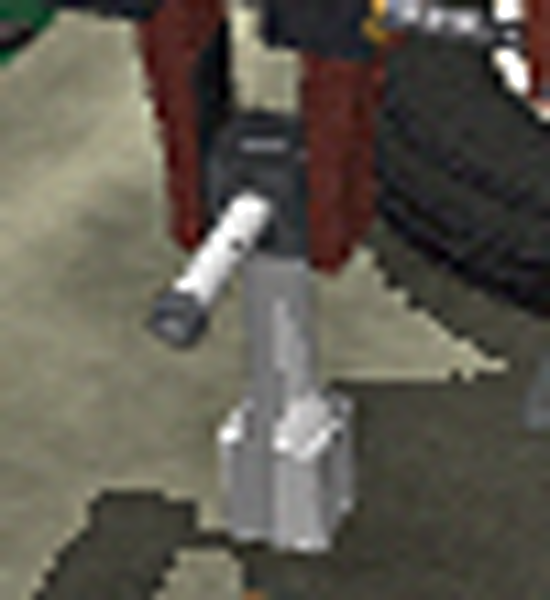

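The key hangs straight and matches the predicted line to within about 1 px. The enlarged view suggests nut a is square at roughly -4° yaw (mod 90). Moving over nut a.

```bash
python3 -m jog '[-42.9,-1.8,0,0,18,-42.9,-1.8,0,0,18,-42.9,-1.8,0,0,18,-42.9,-1.8,0,0,18,-42.9,-1.8,0,0,18,-42.9,-1.8,0,0,18,-42.9,-1.8,0,0,18,-42.9,-1.8,0,0,18,0,0,15,0.093,18,0,0,14,0.093,18,0,0,0,0,18,0,0,0,0,18]'; python3 - <<'E'
from h import *
st()
for n in("scene","top"): cv2.imwrite(f"pics/{n}4.png",camera(n)[:,:,::-1])
s=cv2.imread("pics/scene4.png")
cv2.imwrite("pics/d5.png",cv2.resize(s[130:230,290:400],None,fx=6,fy=6,interpolation=cv2.INTER_CUBIC))
E
```

```text
time: 5.4
ee_pos: [0.5801, -0.0212, 0.1693]
tcp_rot: [[0.067, 0.998, -0.002], [0.998, -0.067, -0.0], [-0.001, -0.002, -1.0]]
ft_force: [-0.0, -0.8, -3.1]
width: 0.0235
t5.4 p [580.1 -21.2 169.3] yaw(y axis) -3.84 j7 0.074 F [-0.  -0.8 -3.1] T [-0.107 -0.002 -0.02 ] w 23.5
```

View pics/d5.png

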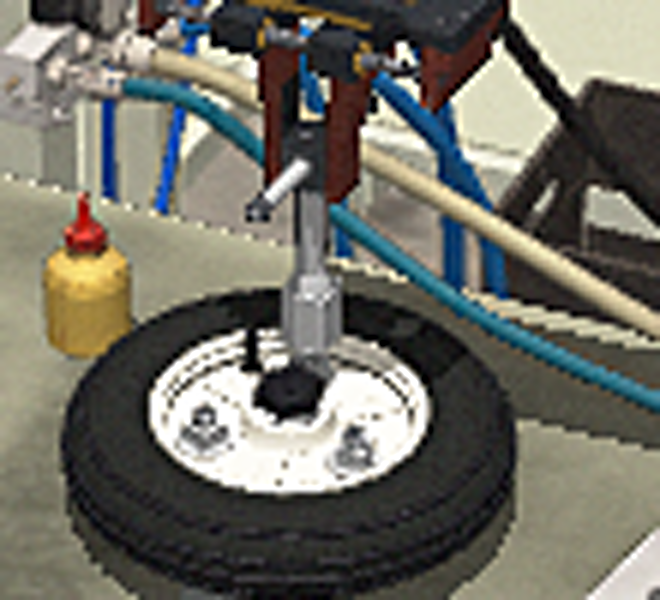

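The key is over nut a. I'll correct x by +2 mm and go down slowly, feeling for the nut.

```bash
python3 -m jog '[0.3,2.2,4,0,18,0,0,4,0,18,0,0,3,0,18,0,0,0,0,18]'; python3 -c "
from h import *;st()"; python3 -m jog '[0,0,2,0,18,0,0,1,0,18,0,0,0,0,18]'; python3 -c "
from h import *;st()"
```

```text
time: 5.9
ee_pos: [0.5827, -0.0212, 0.1586]
tcp_rot: [[0.07, 0.998, -0.001], [0.998, -0.07, -0.0], [-0.0, -0.001, -1.0]]
ft_force: [-0.1, -0.3, -3.4]
width: 0.0235
t5.9 p [582.7 -21.2 158.6] yaw(y axis) -4.00 j7 0.080 F [-0.1 -0.3 -3.4] T [-0.029  0.136 -0.024] w 23.5
time: 6.2
ee_pos: [0.583, -0.0213, 0.156]
tcp_rot: [[0.07, 0.998, -0.0], [0.998, -0.07, 0.0], [-0.0, -0.0, -1.0]]
ft_force: [-0.7, 0.0, -4.4]
width: 0.0239
t6.2 p [583.  -21.3 156. ] yaw(y axis) -4.01 j7 0.082 F [-0.7  0.  -4.4] T [-0.049  0.053  0.001] w 23.9
```

```bash
python3 -m jog '[0,0,1.5,0,18,0,0,0.5,0,18,0,0,0,0,18]'|grep -v rot; python3 -m jog '[0,0,1,0,18,0,0,1,0,18,0,0,0,0,18]'|grep -v rot; python3 -c "
from h import *;st()"
```

```text
time: 6.5
ee_pos: [0.5832, -0.0215, 0.1542]
ft_force: [-0.3, -1.1, -2.0]
width: 0.024
time: 6.8
ee_pos: [0.5837, -0.0219, 0.1532]
ft_force: [-1.5, -1.5, 5.3]
width: 0.024
t6.8 p [583.7 -21.9 153.2] yaw(y axis) -4.04 j7 0.084 F [-1.5 -1.5  5.3] T [-0.55   0.647 -0.076] w 24.0
```

Contact is about 2 mm above where a drop-in would begin, with sideways force toward -x and -y. I'll shift that way a little.

```bash
for i in 1; do python3 -m jog '[0,-0.8,0,0,18,0,-0.6,0,0,18,0,0,0,0,18]'|grep -v rot; python3 -c "
from h import *;st()";  python3 -m jog '[-0.6,0,0,0,18,0,0,0.5,0,18,0,0,0,0,18]'|grep -v rot; python3 -c "
from h import *;st()"; done
```

```text
time: 7.1
ee_pos: [0.583, -0.0217, 0.1532]
ft_force: [0.2, -2.2, 6.2]
width: 0.0235
t7.1 p [583.  -21.7 153.2] yaw(y axis) -4.03 j7 0.084 F [ 0.2 -2.2  6.2] T [-0.738 -0.177  0.002] w 23.5
time: 7.4
ee_pos: [0.5831, -0.022, 0.153]
ft_force: [0.5, -1.5, 8.9]
width: 0.0235
t7.4 p [583.1 -22.  153. ] yaw(y axis) -4.02 j7 0.085 F [ 0.5 -1.5  8.9] T [-0.593  0.038 -0.009] w 23.5
```

Sideways force is small now, so the mouth sits on the bevel. Feeling by rotating clockwise in small steps.

```bash
python3 -m jog '[-0.3,0,0,0.04,18,0,0,0,0.04,18,0,0,0,0,18]'|grep -v rot; python3 -c "
from h import *;st()";  python3 -m jog '[0,0,0,0.04,18,0,0,0,0.04,18,0,0,0,0,18]'|grep -v rot; python3 -c "
from h import *;st()"
```

```text
time: 7.7
ee_pos: [0.5832, -0.0222, 0.1528]
ft_force: [1.1, -1.6, 5.7]
width: 0.0234
t7.7 p [583.2 -22.2 152.8] yaw(y axis) -8.65 j7 0.015 F [ 1.1 -1.6  5.7] T [-0.567 -0.257  0.107] w 23.4
time: 8.0
ee_pos: [0.583, -0.0223, 0.1526]
ft_force: [0.8, -1.8, 4.8]
width: 0.0234
t8.0 p [583.  -22.3 152.6] yaw(y axis) -13.24 j7 -0.054 F [ 0.8 -1.8  4.8] T [-0.6   -0.209 -0.001] w 23.4
```

```bash
python3 -m jog '[-0.6,0,0.8,0,18,0,0,0,0,18]'|grep -v rot; python3 -c "
from h import *;st()";  python3 -m jog '[0,0,0,0.05,18,0,0,0,0.05,18,0,0,0,0,18]'|grep -v rot; python3 -c "
from h import *;st()"
```

```text
time: 8.2
ee_pos: [0.5818, -0.0228, 0.1507]
ft_force: [2.0, -2.7, -2.2]
width: 0.0238
t8.2 p [581.8 -22.8 150.7] yaw(y axis) -13.18 j7 -0.052 F [ 2.  -2.7 -2.2] T [-0.661 -0.752  0.056] w 23.8
time: 8.5
ee_pos: [0.582, -0.0231, 0.1505]
ft_force: [3.2, -2.4, -3.6]
width: 0.0234
t8.5 p [582.  -23.1 150.5] yaw(y axis) -18.93 j7 -0.138 F [ 3.2 -2.4 -3.6] T [-0.945 -0.934  0.082] w 23.4
```

Fz dropped back to the bare weight and the tool sank about 2 mm, so the mouth has started down over the nut. Going further down.

```bash
python3 -m jog '[-0.4,0.5,1.5,0,18,0,0,1,0,18,0,0,0,0,18]'|grep -v rot; python3 -c "
from h import *;st()"
```

```text
time: 8.8
ee_pos: [0.5821, -0.0233, 0.1483]
ft_force: [2.5, -3.4, -1.1]
width: 0.0237
t8.8 p [582.1 -23.3 148.3] yaw(y axis) -18.88 j7 -0.134 F [ 2.5 -3.4 -1.1] T [-0.925 -0.898  0.072] w 23.7
```

```bash
python3 -m jog '[-0.6,0.8,1,0,18,0,0,1,0,18,0,0,0,0,18]'|grep -v rot; python3 -c "
from h import *;st()"; python3 -m jog '[-0.6,0.8,1,0,18,0,0,0,0,18]'|grep -v rot; python3 -c "
from h import *;st()"
```

```text
time: 9.1
ee_pos: [0.5823, -0.0237, 0.1463]
ft_force: [1.6, -1.3, 0.4]
width: 0.0236
t9.1 p [582.3 -23.7 146.3] yaw(y axis) -18.89 j7 -0.132 F [ 1.6 -1.3  0.4] T [-0.401 -0.494  0.15 ] w 23.6
time: 9.3
ee_pos: [0.5826, -0.0241, 0.1451]
ft_force: [0.5, 0.9, 1.9]
width: 0.0233
t9.3 p [582.6 -24.1 145.1] yaw(y axis) -18.88 j7 -0.129 F [0.5 0.9 1.9] T [ 0.089 -0.057  0.134] w 23.3
```

The key is fully on, mouth at the washer, with little sideways force. I'll ease up about 1 mm, then turn clockwise reading torque at each step.

```bash
S="from h import *;st()"; python3 -m jog '[0,0,-1,0.04,18]' >/dev/null; python3 -c "$S"; python3 -m jog '[0,0,0,0.04,18]' >/dev/null; python3 -c "$S"; python3 -m jog '[0,0,0,0.04,18]'>/dev/null; python3 -c "$S"; python3 -m jog '[0,0,0,0.04,18]'>/dev/null; python3 -c "$S"; python3 -m jog '[0,0,0,0.04,18]'>/dev/null; python3 -c "$S"; python3 -m jog '[0,0,0,0.04,18]'>/dev/null; python3 -c "$S"
```

```text
t9.4 p [582.2 -24.1 145.4] yaw(y axis) -21.20 j7 -0.165 F [  4.1   0.3 -10.7] T [ 0.067 -0.927  0.167] w 23.6
t9.5 p [582.3 -24.1 145.2] yaw(y axis) -23.55 j7 -0.200 F [ 2.9 -0.3 -5.3] T [ 0.078 -0.678  0.132] w 23.9
t9.6 p [582.3 -24.1 145.3] yaw(y axis) -25.84 j7 -0.234 F [ 1.7  0.7 -5.5] T [ 0.08  -0.592  0.135] w 23.7
t9.7 p [582.3 -24.1 145.3] yaw(y axis) -28.14 j7 -0.268 F [ 3.4  0.1 -4.9] T [ 0.075 -0.583  0.174] w 23.2
t9.8 p [582.3 -24.1 145.3] yaw(y axis) -30.42 j7 -0.303 F [ 2.  -0.3 -5.5] T [ 0.037 -0.593  0.156] w 23.8
t9.9 p [582.3 -24.  145.3] yaw(y axis) -32.71 j7 -0.337 F [ 2.8  1.  -5.3] T [ 0.028 -0.49   0.125] w 23.7
```

```bash
S="from h import *;st()"; python3 -m jog '[0.3,0.5,0,0.04,18]' >/dev/null; python3 -c "$S"; python3 -m jog '[0,0,0,0.04,18]' >/dev/null; python3 -c "$S"; python3 -m jog '[0,0,0,0.04,18]'>/dev/null; python3 -c "$S"; python3 -m jog '[0,0,0,0.04,18]'>/dev/null; python3 -c "$S"; python3 -m jog '[0,0,0,0.04,18]'>/dev/null; python3 -c "$S"; python3 -m jog '[0,0,0,0.04,18]'>/dev/null; python3 -c "$S"
```

```text
t10.0 p [582.5 -24.  145.2] yaw(y axis) -35.00 j7 -0.370 F [ 0.8  0.1 -2.8] T [ 0.129 -0.075  0.178] w 23.8
t10.1 p [582.4 -24.1 145.2] yaw(y axis) -37.30 j7 -0.404 F [ 1.3  0.4 -3.5] T [ 0.073 -0.217  0.161] w 23.7
t10.2 p [582.4 -24.  145.2] yaw(y axis) -39.60 j7 -0.438 F [ 1.5  0.6 -3.9] T [ 0.026 -0.157  0.167] w 24.1
t10.3 p [582.3 -24.  145.2] yaw(y axis) -41.88 j7 -0.472 F [ 1.5  1.  -4.1] T [ 0.112 -0.132  0.145] w 23.7
t10.4 p [582.3 -24.  145.2] yaw(y axis) -44.17 j7 -0.506 F [ 0.7  0.3 -3.9] T [ 0.127 -0.136  0.294] w 23.6
t10.5 p [582.3 -24.  145.2] yaw(y axis) -46.43 j7 -0.539 F [ 1.2  0.4 -3.2] T [ 0.024 -0.111  0.463] w 23.5
```

Torque is rising (0.145, 0.294, 0.463), so this is the bite. A short hold will separate sensor lag from wind-up.

```bash
S="from h import *;st()"; python3 -m jog '[0,0,0,0,18]' >/dev/null; python3 -c "$S"; python3 -m jog '[0,0,0,0,18]' >/dev/null; python3 -c "$S"; python3 -m jog '[0,0,0,0.02,18]'>/dev/null; python3 -c "$S"; python3 -m jog '[0,0,0,0.02,18]'>/dev/null; python3 -c "$S"; python3 -m jog '[0,0,0,0.02,18]'>/dev/null; python3 -c "$S"; python3 -m jog '[0,0,0,0.02,18]'>/dev/null; python3 -c "$S"
```

```text
t10.6 p [582.4 -24.  145.3] yaw(y axis) -46.36 j7 -0.538 F [-0.2  0.7 -4.6] T [ 0.176 -0.05   0.374] w 24.1
t10.7 p [582.4 -24.1 145.3] yaw(y axis) -46.30 j7 -0.537 F [ 0.3  1.5 -6.3] T [ 0.315 -0.028  0.454] w 23.7
t10.8 p [582.4 -24.2 145.4] yaw(y axis) -47.52 j7 -0.555 F [ 0.7  1.3 -7.6] T [0.381 0.132 0.473] w 23.6
t10.9 p [582.4 -24.2 145.4] yaw(y axis) -48.72 j7 -0.573 F [ 0.   1.5 -9.5] T [0.527 0.199 0.595] w 23.7
t11.0 p [582.4 -24.3 145.5] yaw(y axis) -49.89 j7 -0.590 F [-0.3  1.6 -9.8] T [0.613 0.309 0.635] w 23.6
t11.1 p [582.5 -24.3 145.5] yaw(y axis) -51.05 j7 -0.607 F [ -0.5   2.9 -11.6] T [0.699 0.413 0.627] w 24.0
```

The wind-up holds statically. Extrapolating back to 0.15 N m puts the bite at tool yaw of about -42. I'll unwind a few degrees within the socket's play to check that it is elastic, relieving Fz as I go.

```bash
S="from h import *;st()"; python3 -m jog '[0.2,-0.3,0.4,0,18]' >/dev/null; python3 -c "$S"; python3 -m jog '[0,0,0,-0.04,18]' >/dev/null; python3 -c "$S"; python3 -m jog '[0,0,0,-0.04,18]'>/dev/null; python3 -c "$S"; python3 -m jog '[0,0,0,-0.04,18]'>/dev/null; python3 -c "$S"; python3 -m jog '[0,0,0,-0.04,18]'>/dev/null; python3 -c "$S"
```

```text
t11.2 p [582.7 -24.2 145.4] yaw(y axis) -51.02 j7 -0.606 F [-2.2  2.4 -8.9] T [0.579 0.736 0.522] w 23.8
t11.3 p [582.7 -24.3 145.6] yaw(y axis) -48.71 j7 -0.572 F [-2.2  3.4 -8.5] T [0.716 0.774 0.182] w 24.1
t11.4 p [582.8 -24.3 145.8] yaw(y axis) -46.39 j7 -0.538 F [-2.3  2.5 -7.7] T [0.734 0.937 0.066] w 23.8
t11.5 p [582.9 -24.4 146. ] yaw(y axis) -44.11 j7 -0.504 F [-2.8  2.5 -4.1] T [0.739 1.038 0.07 ] w 23.6
t11.6 p [583.1 -24.4 146.3] yaw(y axis) -41.83 j7 -0.471 F [-2.4  2.4 -4.5] T [ 0.791  0.903 -0.038] w 23.6
```

Unloading was steeper than loading, so some of the ramp was either real nut turning or slip in the grip. I'll check the bar angle in the pictures against the tool yaw.

```bash
python3 - <<'E'
from h import *
st()
for n in("scene","top"): cv2.imwrite(f"pics/{n}5.png",camera(n)[:,:,::-1])
s=cv2.imread("pics/scene5.png");t=cv2.imread("pics/top5.png")
cv2.imwrite("pics/d6.png",cv2.resize(s[130:210,300:400],None,fx=7,fy=7,interpolation=cv2.INTER_CUBIC))
cv2.imwrite("pics/t6.png",cv2.resize(t[185:280,365:465],None,fx=6,fy=6,interpolation=cv2.INTER_CUBIC))
E
```

```text
t11.6 p [583.1 -24.4 146.3] yaw(y axis) -41.83 j7 -0.471 F [-2.4  2.4 -4.5] T [ 0.791  0.903 -0.038] w 23.6
```

View pics/d6.png

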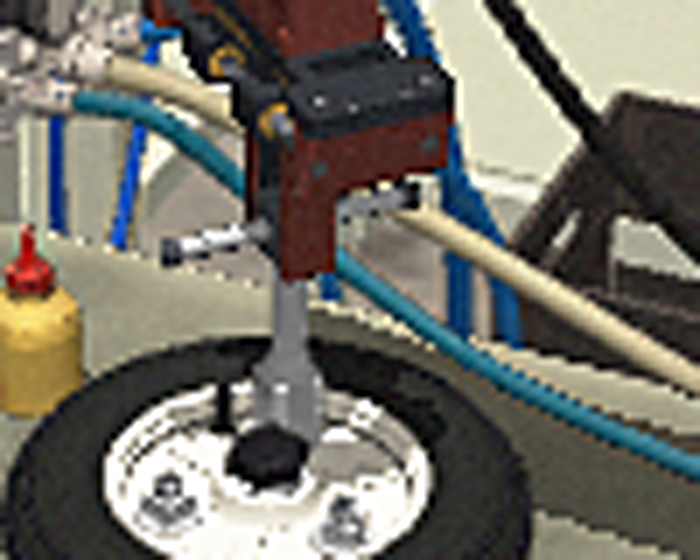

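View pics/t6.png

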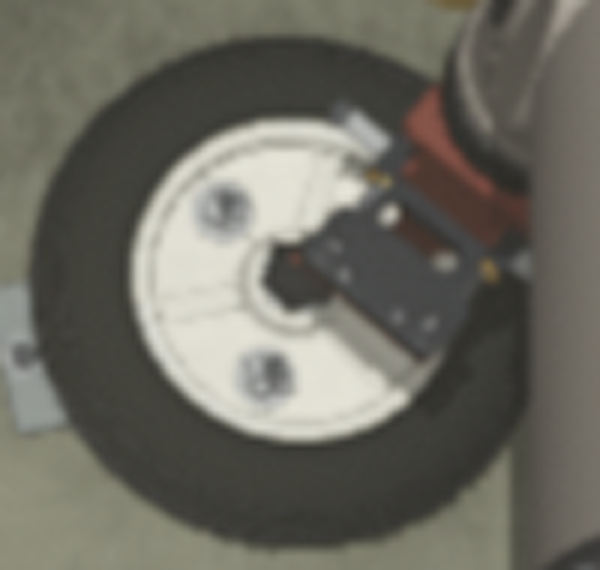

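```bash
cat >> h.py <<'E'
def bar(p1,p2,f,ox,oy,z,n='scene'):
    Q=lambda p:((p[0]+.5)/f-.5+ox,(p[1]+.5)/f-.5+oy)
    a=onz(n,*Q(p1),z);b=onz(n,*Q(p2),z);d=b-a
    print('len %.1f mid'%(np.linalg.norm(d)*1000),np.round((a+b)/2*1000,1),'yaw %.2f'%np.degrees(np.arctan2(d[1],d[0])),'perp-90 %.2f'%(np.degrees(np.arctan2(d[1],d[0]))%180-90))
E
python3 - <<'E'
from h import *
bar((173,250),(412,193),7,300,130,.163)
E
python3 - <<'E'
from h import *
# early reference: hanging key, near end only in scene3: skip. rack reference:
bar((178,285),(119,393),4,260,160,.117)
E
```

```text
len 112.8 mid [582.1 -25.7 163. ] yaw -131.89 perp-90 -41.89
len 112.0 mid [554.  321.6 117. ] yaw 97.58 perp-90 7.58
```

The bar angle gives -41.9° against a tool yaw of -41.8°, so nothing slipped in the grip. Recentring and reloading to get the true wind-up slope.

```bash
S="from h import *;st()"; python3 -m jog '[0,-0.7,0.6,0.04,18,0,0,0.2,0.04,18]' >/dev/null; python3 -c "$S"; python3 -m jog '[0,0,0,0.02,18]' >/dev/null; python3 -c "$S"; python3 -m jog '[0,0,0,0.02,18]'>/dev/null; python3 -c "$S"; python3 -m jog '[0,0,0,0.02,18]'>/dev/null; python3 -c "$S"; python3 -m jog '[0,0,0,0.02,18]'>/dev/null; python3 -c "$S"; python3 -m jog '[0,0,0,0.02,18]'>/dev/null; python3 -c "$S"; python3 -m jog '[0,0,0,0.02,18]'>/dev/null; python3 -c "$S"
```

```text
t11.9 p [582.9 -24.2 145.7] yaw(y axis) -46.62 j7 -0.542 F [-3.7  2.6 -1. ] T [0.736 1.231 0.254] w 23.7
t12.0 p [582.9 -24.2 145.7] yaw(y axis) -47.69 j7 -0.558 F [-3.9  2.1 -0.9] T [0.631 1.358 0.362] w 23.9
t12.1 p [583.  -24.1 145.6] yaw(y axis) -48.77 j7 -0.574 F [-5.1  3.  -0. ] T [0.602 1.473 0.451] w 23.5
t12.2 p [583.  -24.1 145.6] yaw(y axis) -49.92 j7 -0.590 F [-3.9  1.7  1. ] T [0.579 1.508 0.51 ] w 23.8
t12.3 p [583.  -24.1 145.4] yaw(y axis) -51.05 j7 -0.607 F [-4.2  1.7  0.6] T [0.638 1.551 0.603] w 23.5
t12.4 p [583.1 -24.1 145.4] yaw(y axis) -52.20 j7 -0.624 F [-4.3  2.3  2.3] T [0.671 1.613 0.626] w 23.8
t12.5 p [583.1 -24.  145.4] yaw(y axis) -53.35 j7 -0.641 F [-4.4  2.   2. ] T [0.705 1.664 0.586] w 24.0
```

Loading again takes about 6° from 0.15 to 0.6 N m, so the ramp is springiness rather than nut rotation. The bite is therefore at tool yaw -42.2, and under load the finish should be at about -42.2 - 90 - 6.2 = -138.4. Turning on.

```bash
S="from h import *;st()"; python3 -m jog '[-0.5,-0.7,0,0.1,18,0,0,0,0.1,18,0,0,0,0.1,18,0,0,0,0.1,18]' >/dev/null; python3 -c "$S"; python3 -m jog '[0,0,0,0.1,18,0,0,0,0.1,18,0,0,0,0.1,18,0,0,0,0.1,18]' >/dev/null; python3 -c "$S"
```

```text
t12.9 p [582.6 -23.9 145.5] yaw(y axis) -76.45 j7 -0.977 F [-2.9  1.5  1.1] T [0.598 1.277 0.569] w 24.0
t13.3 p [582.6 -23.8 145.5] yaw(y axis) -99.35 j7 -1.304 F [-4.3  1.5  1. ] T [0.664 1.363 0.619] w 23.7
```

```bash
S="from h import *;st()"; python3 -m jog '[-0.5,0.1,0,0.1,18,0,0,0,0.1,18,0,0,0,0.1,18,0,0,0,0.1,18,0,0,0,0.1,18,0,0,0,0.1,18]' >/dev/null; python3 -c "$S"; python3 -m jog '[0,0,0,0.06,18]' >/dev/null; python3 -c "$S";python3 -m jog '[0,0,0,0.02,18]' >/dev/null; python3 -c "$S"
```

```text
t13.9 p [582.3 -23.5 145.5] yaw(y axis) -133.70 j7 -1.788 F [-3.4  1.8 -0. ] T [0.854 1.217 0.612] w 23.9
t14.0 p [582.4 -23.5 145.5] yaw(y axis) -137.10 j7 -1.835 F [-3.1  2.6  0.9] T [0.922 1.194 0.676] w 24.1
t14.1 p [582.4 -23.5 145.5] yaw(y axis) -138.12 j7 -1.850 F [-2.9  2.7  1.5] T [0.982 1.202 0.55 ] w 23.5
```

```bash
python3 - <<'E'
from h import *
cv2.imwrite("pics/scene7.png",camera('scene')[:,:,::-1]);cv2.imwrite("pics/top7.png",camera('top')[:,:,::-1])
s=cv2.imread("pics/scene7.png")
cv2.imwrite("pics/d7.png",cv2.resize(s[130:210,300:400],None,fx=7,fy=7,interpolation=cv2.INTER_CUBIC))
E
```

```text
(no output)
```

View pics/d7.png

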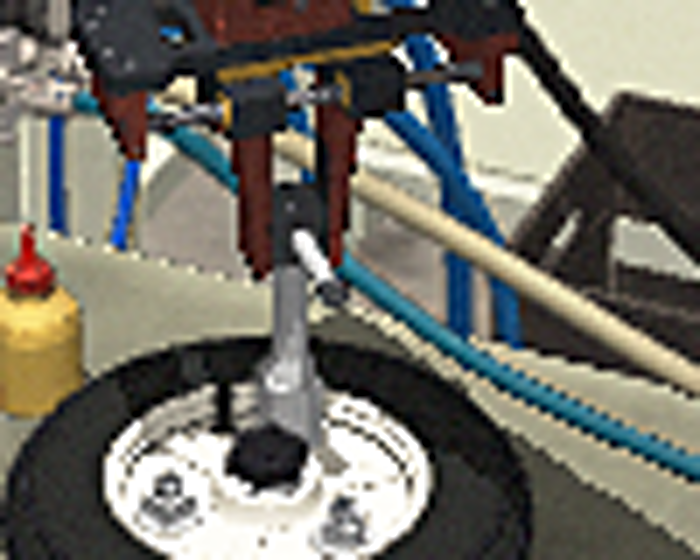

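```bash
python3 - <<'E'
from h import *
m=np.array([.5817,-.0252])
for p in((335,292),(337,290)):
    e=onz('scene',(p[0]+.5)/7-.5+300,(p[1]+.5)/7-.5+130,.162)[:2]-m
    print(np.hypot(*e)*1000,np.degrees(np.arctan2(e[1],e[0]))%180-90)
E
```

```text
55.58191937087479 42.08956415160088
54.41374378230534 43.44082310472922
```

The bar end puts the key at about -137.5°, within 2° of the tool. I'll back off into the middle of the play, then lift clear.

```bash
S="from h import *;st()"; python3 -m jog '[0,0,0,-0.06,18,0,0,0,-0.06,18,0,0,0,-0.06,18]' >/dev/null; python3 -c "$S"; python3 -m jog '[0,0,-5,0,18,0,0,-8,0,18,0,0,-12,0,18,0,0,-12,0,18,0,0,0,0,18]' >/dev/null; python3 -c "$S"
```

```text
t14.5 p [582.1 -23.8 145.1] yaw(y axis) -127.63 j7 -1.701 F [-1.4  2.5 -2.1] T [0.685 0.641 0.005] w 23.6
t15.0 p [583.2 -24.6 184.5] yaw(y axis) -127.82 j7 -1.740 F [ 0.4 -0.  -2.5] T [ 0.058  0.129 -0.015] w 23.6
```

Nut a is done. Its position in tool coordinates was about (582.4, -23.8), and I'll shift the other two nut positions by the same correction. Next, the orientation of nuts b and c.

```bash
python3 - <<'E'
from h import *
o=[]
fs=[cv2.imread(f"pics/{f}.png") for f in("scene5","scene7")]
for X in((.5285,.037,.062),(.6045,.0535,.062)):
    u,v=proj('scene',X); g=sum(cv2.getRectSubPix(s,(19,19),(u,v)).astype(float) for s in fs)/2; g=cv2.resize(g.astype(np.uint8),(380,380),interpolation=cv2.INTER_LANCZOS4); o.append(g)
cv2.imwrite("pics/n2.png",np.hstack(o))
E
```

```text
(no output)
```

View pics/n2.png

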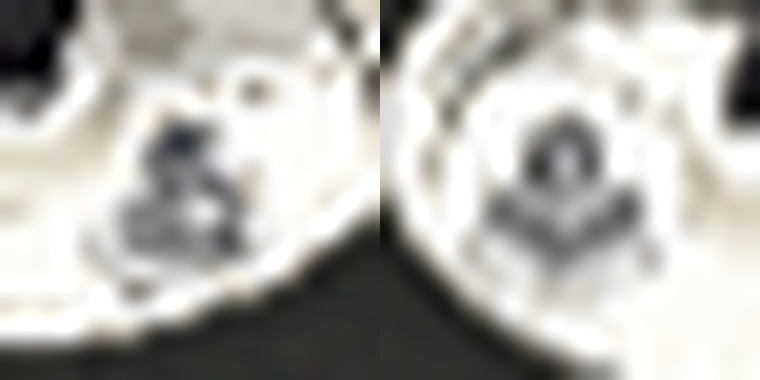

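Nut c shows a corner straight toward the camera, which gives flats at about -19° (mod 90). Nut b's left face is nearly frontal, about +6°. Rotating back and moving over nut b.

```bash
python3 -m jog '[0,0,0,-0.146,18,0,0,0,-0.146,18,0,0,0,-0.146,18,0,0,0,-0.146,18,0,0,0,-0.146,18,0,0,0,-0.146,18,0,0,0,-0.146,18,0,0,0,-0.146,18,0,0,0,-0.146,18,0,0,0,-0.146,18,0,0,0,-0.146,18,0,0,0,-0.146,18,0,0,0,-0.146,18,0,0,0,-0.146,18,0,0,0,-0.146,18,0,0,0,-0.146,18]'|grep ee_; python3 -m jog '[21,-15.8,0,0,18,21,-15.8,0,0,18,21,-15.8,0,0,18,0,0,0,0,18,0,0,0,0,18]' >/dev/null;  python3 -c "from h import *;st()"
```

```text
ee_pos: [0.5816, -0.0243, 0.1821]
t17.1 p [528.   33.8 182.3] yaw(y axis) 6.10 j7 0.092 F [ 0.  -0.5 -3.3] T [-0.17   0.04   0.018] w 23.5
```

```bash
S="from h import *;st()"; python3 -m jog '[-0.7,1.4,10,0,18,0,0,10,0,18,0,0,4.5,0,18,0,0,0,0,18]' >/dev/null;  python3 -c "$S"; python3 -m jog '[0,0,1.5,0,18,0,0,1,0,18,0,0,0,0,18]' >/dev/null;  python3 -c "$S"; python3 -m jog '[0,0,1,0,18,0,0,0.5,0,18,0,0,0,0,18]' >/dev/null;  python3 -c "$S"
```

```text
t17.5 p [528.7  32.6 156.3] yaw(y axis) 6.02 j7 0.113 F [ 0.2  0.7 -3.9] T [-0.039  0.093 -0.014] w 23.8
t17.8 p [529.4  33.3 155.2] yaw(y axis) 6.07 j7 0.115 F [-0.1  0.1 -3.4] T [-0.099  0.082 -0.008] w 23.6
t18.1 p [529.5  33.4 153.8] yaw(y axis) 6.08 j7 0.117 F [ 0.3  0.5 -2.5] T [-0.012 -0.013 -0.013] w 23.8
```

```bash
S="from h import *;st()"; python3 -m jog '[0,0,1,0,18,0,0,0.5,0,18,0,0,0,0,18]' >/dev/null;  python3 -c "$S"; python3 -m jog '[0,0,1,0,18,0,0,0,0,18]' >/dev/null;  python3 -c "$S"; python3 -m jog '[0,0,1,0,18,0,0,0,0,18]' >/dev/null;  python3 -c "$S"
```

```text
t18.4 p [529.9  33.4 152.7] yaw(y axis) 6.07 j7 0.118 F [-0.8  0.5  3. ] T [ 0.029  0.176 -0.007] w 23.3
t18.6 p [529.9  33.6 151.1] yaw(y axis) 6.09 j7 0.119 F [ 2.7  0.8 -1.6] T [ 0.259 -0.777  0.041] w 23.4
t18.8 p [529.9  33.5 150.1] yaw(y axis) 6.08 j7 0.119 F [ 3.1  1.1 -4.2] T [ 0.342 -1.036  0.057] w 23.9
```

It dropped in at once at +6°. Easing toward +x and going down to the washer.

```bash
S="from h import *;st()"; python3 -m jog '[0.2,0.7,1.5,0,18,0,0,1,0,18,0,0,0,0,18]' >/dev/null;  python3 -c "$S"; python3 -m jog '[0.1,0.3,1,0,18,0,0,0.8,0,18,0,0,0,0,18]' >/dev/null;  python3 -c "$S"
```

```text
t19.1 p [530.1  33.6 147.4] yaw(y axis) 6.08 j7 0.122 F [ 2.8  0.9 -4.8] T [ 0.303 -0.966  0.02 ] w 23.9
t19.4 p [530.2  33.7 145.7] yaw(y axis) 6.07 j7 0.123 F [ 2.8  0.5 -3.2] T [ 0.267 -0.81   0.031] w 23.7
```

```bash
S="from h import *;st()"; python3 -m jog '[0.1,0.8,0,0.04,18]' >/dev/null; python3 -c "$S"; python3 -m jog '[0,0,0,0.04,18]' >/dev/null; python3 -c "$S"; python3 -m jog '[0,0,0,0.04,18]'>/dev/null; python3 -c "$S"; python3 -m jog '[0,0,0,0.04,18]'>/dev/null; python3 -c "$S"; python3 -m jog '[0,0,0,0.04,18]'>/dev/null; python3 -c "$S"; python3 -m jog '[0,0,0,0.04,18]'>/dev/null; python3 -c "$S"; python3 -m jog '[0,0,0,0.04,18]'>/dev/null; python3 -c "$S"; python3 -m jog '[0,0,0,0.04,18]'>/dev/null; python3 -c "$S"
```

```text
t19.5 p [530.7  33.9 145.7] yaw(y axis) 3.74 j7 0.087 F [ 1.3  1.  -2.4] T [ 0.318 -0.447 -0.003] w 23.7
t19.6 p [530.7  34.1 145.7] yaw(y axis) 1.40 j7 0.051 F [ 2.3  2.4 -3.2] T [ 0.442 -0.705  0.016] w 23.6
t19.7 p [530.7  34.1 145.7] yaw(y axis) -0.87 j7 0.016 F [ 2.1  1.  -2.9] T [ 0.404 -0.609  0.146] w 23.6
t19.8 p [530.7  34.1 145.7] yaw(y axis) -3.16 j7 -0.019 F [ 1.8  1.3 -3.8] T [ 0.36  -0.607  0.163] w 23.4
t19.9 p [530.7  34.1 145.7] yaw(y axis) -5.45 j7 -0.055 F [ 2.2  1.2 -3.4] T [ 0.354 -0.597  0.119] w 23.6
t20.0 p [530.7  34.1 145.7] yaw(y axis) -7.74 j7 -0.090 F [ 0.9  0.9 -2.9] T [ 0.33  -0.55   0.158] w 23.4
t20.1 p [530.7  34.1 145.7] yaw(y axis) -10.04 j7 -0.125 F [ 1.8  0.9 -3.3] T [ 0.369 -0.584  0.192] w 23.7
t20.2 p [530.7  34.1 145.7] yaw(y axis) -12.33 j7 -0.160 F [ 1.3  1.8 -2.4] T [ 0.349 -0.58   0.15 ] w 23.9
```

The nut has been running free at 0.15 N m since about yaw -0.5. Continuing.

```bash
S="from h import *;st()"; python3 -m jog '[0,0,0,0.04,18]' >/dev/null; python3 -c "$S"; python3 -m jog '[0,0,0,0.04,18]' >/dev/null; python3 -c "$S"; python3 -m jog '[0,0,0,0.04,18]'>/dev/null; python3 -c "$S"; python3 -m jog '[0,0,0,0.04,18]'>/dev/null; python3 -c "$S"; python3 -m jog '[0,0,0,0.04,18]'>/dev/null; python3 -c "$S"; python3 -m jog '[0,0,0,0.04,18]'>/dev/null; python3 -c "$S"; python3 -m jog '[0,0,0,0.04,18]'>/dev/null; python3 -c "$S"; python3 -m jog '[0,0,0,0.04,18]'>/dev/null; python3 -c "$S"
```

```text
t20.3 p [530.6  34.1 145.7] yaw(y axis) -14.62 j7 -0.195 F [ 1.6  2.  -3. ] T [ 0.323 -0.537  0.182] w 23.5
t20.4 p [530.6  34.1 145.7] yaw(y axis) -16.91 j7 -0.230 F [ 2.3  0.7 -2.5] T [ 0.357 -0.498  0.207] w 23.7
t20.5 p [530.6  34.1 145.7] yaw(y axis) -19.17 j7 -0.265 F [ 1.6  0.6 -3.5] T [ 0.327 -0.445  0.375] w 23.8
t20.6 p [530.5  34.1 145.7] yaw(y axis) -21.43 j7 -0.299 F [ 2.4  1.2 -3. ] T [ 0.212 -0.426  0.573] w 23.6
t20.7 p [530.5  34.1 145.6] yaw(y axis) -23.71 j7 -0.334 F [ 2.2  0.8 -2.7] T [ 0.264 -0.451  0.63 ] w 23.5
t20.8 p [530.5  34.1 145.6] yaw(y axis) -25.99 j7 -0.368 F [ 2.2  0.7 -2.4] T [ 0.191 -0.397  0.613] w 23.8
t20.9 p [530.4  34.1 145.6] yaw(y axis) -28.29 j7 -0.403 F [ 1.5  0.8 -2.6] T [ 0.187 -0.379  0.588] w 23.2
t21.0 p [530.4  34.1 145.6] yaw(y axis) -30.58 j7 -0.438 F [ 0.5  0.8 -2.9] T [ 0.265 -0.383  0.607] w 23.6
```

The bite starts at yaw -16.7 and is fully loaded at -21.9, a wind-up of 5.2°. The target is therefore -111.9, which is 81.3° (1.419 rad) further.

```bash
S="from h import *;st()"; python3 -m jog '[0,0,0,0.1,18,0,0,0,0.1,18,0,0,0,0.1,18,0,0,0,0.1,18,0,0,0,0.1,18,0,0,0,0.1,18,0,0,0,0.1,18]' >/dev/null; python3 -c "$S"; python3 -m jog '[0,0,0,0.1,18,0,0,0,0.1,18,0,0,0,0.1,18,0,0,0,0.1,18,0,0,0,0.1,18,0,0,0,0.1,18]' >/dev/null; python3 -c "$S"; python3 -m jog '[0,0,0,0.08,18]' >/dev/null; python3 -c "$S"
```

```text
t21.7 p [530.2  34.3 145.6] yaw(y axis) -70.82 j7 -1.033 F [ 0.6  0.7 -2.9] T [ 0.387 -0.047  0.601] w 23.8
t22.3 p [530.1  34.7 145.6] yaw(y axis) -105.19 j7 -1.522 F [ 0.7  1.1 -0.8] T [0.535 0.017 0.557] w 23.7
t22.4 p [530.1  34.7 145.6] yaw(y axis) -109.76 j7 -1.585 F [ 0.5  2.1 -0.5] T [ 0.617 -0.031  0.576] w 23.4
```

```bash
S="from h import *;st()"; python3 -m jog '[0,0,0,0.037,18]' >/dev/null; python3 -c "$S"; python3 -m jog '[0,0,0,-0.06,18,0,0,0,-0.06,18,0,0,0,-0.06,18]' >/dev/null; python3 -c "$S";  python3 -m jog '[0,0,-5,0,18,0,0,-8,0,18,0,0,-12,0,18,0,0,-12,0,18,0,0,0,0,18]' >/dev/null; python3 -c "$S"
```

```text
t22.5 p [530.2  34.7 145.6] yaw(y axis) -111.80 j7 -1.614 F [-0.4  2.2 -1.3] T [0.742 0.201 0.608] w 23.7
t22.8 p [530.1  34.3 145.4] yaw(y axis) -101.31 j7 -1.467 F [ 0.2  1.  -4. ] T [ 0.423 -0.111  0.009] w 23.7
t23.3 p [532.3  33.5 184.9] yaw(y axis) -101.51 j7 -1.518 F [ 1.8 -0.2 -2.4] T [-0.012  0.114 -0.03 ] w 23.8
```

Nut b is done. The a–b distance comes to 77.9 mm, exactly 45·√3, so geometry puts nut c at (606.6, 50.2). Moving there with yaw -19.

```bash
S="from h import *;st()"; python3 -m jog '[0,0,0,-0.144,18,0,0,0,-0.144,18,0,0,0,-0.144,18,0,0,0,-0.144,18,0,0,0,-0.144,18,0,0,0,-0.144,18,0,0,0,-0.144,18,0,0,0,-0.144,18,0,0,0,-0.144,18,0,0,0,-0.144,18,13.3,21.6,0,0,18,13.3,21.6,0,0,18,13.3,21.6,0,0,18,0,0,0,0,18,0,0,0,0,18]'>/dev/null; python3 -c "$S"
```

```text
t24.8 p [605.   50.2 182.3] yaw(y axis) -18.98 j7 -0.251 F [-0.7 -0.4 -3.9] T [-0.1    0.125 -0.002] w 23.5
```

```bash
S="from h import *;st()"; python3 -m jog '[0.4,1.2,10,0,18,0,0,10,0,18,0,0,4.5,0,18,0,0,0,0,18]' >/dev/null;  python3 -c "$S"; python3 -m jog '[0,0,1.5,0,18,0,0,1,0,18,0,0,0,0,18]' >/dev/null;  python3 -c "$S"
```

```text
t25.2 p [605.4  50.4 157.1] yaw(y axis) -18.97 j7 -0.233 F [ 0.2  0.5 -3.1] T [-0.117  0.127 -0.033] w 23.9
t25.5 p [606.7  50.6 156. ] yaw(y axis) -18.96 j7 -0.232 F [ 0.  -0.4 -2.9] T [-0.031  0.059  0.017] w 23.8
```

```bash
S="from h import *;st()"; python3 -m jog '[-0.3,0,1.5,0,18,0,0,1,0,18,0,0,0,0,18]' >/dev/null;  python3 -c "$S"; python3 -m jog '[0,0,1,0,18,0,0,0.5,0,18,0,0,0,0,18]' >/dev/null;  python3 -c "$S";python3 -m jog '[0,0,1,0,18,0,0,0,0,18]' >/dev/null;  python3 -c "$S"
```

```text
t25.8 p [606.6  50.2 153.3] yaw(y axis) -18.97 j7 -0.229 F [-0.2 -0.5 -3.3] T [-0.109 -0.019  0.015] w 23.6
t26.1 p [606.6  50.2 151.8] yaw(y axis) -18.97 j7 -0.228 F [-0.  -0.5 -3.5] T [-0.062 -0.076  0.007] w 23.8
t26.3 p [606.6  50.2 150.8] yaw(y axis) -18.97 j7 -0.228 F [ 0.6 -0.3 -3.3] T [-0.09  -0.069 -0.038] w 23.5
```

Clean entry with no contact force. Going down to 145.7 and turning.

```bash
S="from h import *;st()"; python3 -m jog '[0,0,2,0,18,0,0,2,0,18,0,0,1,0,18,0,0,0,0,18]' >/dev/null;  python3 -c "$S"; python3 -m jog '[0,0,0,0.04,18]' >/dev/null; python3 -c "$S"; python3 -m jog '[0,0,0,0.04,18]' >/dev/null; python3 -c "$S"; python3 -m jog '[0,0,0,0.04,18]'>/dev/null; python3 -c "$S"; python3 -m jog '[0,0,0,0.04,18]'>/dev/null; python3 -c "$S"; python3 -m jog '[0,0,0,0.04,18]'>/dev/null; python3 -c "$S"; python3 -m jog '[0,0,0,0.04,18]'>/dev/null; python3 -c "$S"; python3 -m jog '[0,0,0,0.04,18]'>/dev/null; python3 -c "$S"; python3 -m jog '[0,0,0,0.04,18]'>/dev/null; python3 -c "$S"
```

```text
t26.7 p [606.6  50.2 145.7] yaw(y axis) -18.97 j7 -0.224 F [ 2.1 -0.4 -3.5] T [-0.134 -0.233  0.004] w 23.9
t26.8 p [606.4  50.2 145.8] yaw(y axis) -21.29 j7 -0.259 F [ 0.1 -0.3 -3. ] T [-0.058 -0.024  0.021] w 23.4
t26.9 p [606.2  50.3 145.7] yaw(y axis) -23.64 j7 -0.294 F [ 0.1  0.3 -4. ] T [-0.085  0.055 -0.001] w 23.8
t27.0 p [606.3  50.3 145.8] yaw(y axis) -25.94 j7 -0.327 F [ 0.3  0.  -3.9] T [-0.1   -0.077  0.   ] w 23.7
t27.1 p [606.5  50.3 145.8] yaw(y axis) -28.23 j7 -0.361 F [ 1.   0.2 -3.7] T [-0.124 -0.204  0.011] w 23.7
t27.2 p [606.7  50.3 145.9] yaw(y axis) -30.52 j7 -0.395 F [ 0.4 -0.9 -3.9] T [-0.139 -0.276 -0.01 ] w 23.5
t27.3 p [606.7  50.2 146. ] yaw(y axis) -32.81 j7 -0.429 F [ 0.6 -0.6 -3.3] T [-0.267 -0.211  0.037] w 23.7
t27.4 p [606.7  50.2 145.9] yaw(y axis) -35.08 j7 -0.462 F [ 1.6 -0.6 -3.7] T [-0.252 -0.23   0.208] w 24.0
t27.5 p [606.7  50.2 145.9] yaw(y axis) -37.37 j7 -0.496 F [ 1.1 -0.6 -3.3] T [-0.207 -0.179  0.176] w 23.5
```

```bash
S="from h import *;st()"; python3 -m jog '[0,0,0,0.04,18]' >/dev/null; python3 -c "$S"; python3 -m jog '[0,0,0,0.04,18]' >/dev/null; python3 -c "$S"; python3 -m jog '[0,0,0,0.04,18]'>/dev/null; python3 -c "$S"; python3 -m jog '[0,0,0,0.04,18]'>/dev/null; python3 -c "$S"; python3 -m jog '[0,0,0,0.04,18]'>/dev/null; python3 -c "$S"; python3 -m jog '[0,0,0,0.04,18]'>/dev/null; python3 -c "$S"; python3 -m jog '[0,0,0,0.04,18]'>/dev/null; python3 -c "$S"; python3 -m jog '[0,0,0,0.04,18]'>/dev/null; python3 -c "$S"
```

```text
t27.6 p [606.7  50.2 146. ] yaw(y axis) -39.66 j7 -0.530 F [ 1.2 -0.1 -2.9] T [-0.236 -0.22   0.119] w 23.6
t27.7 p [606.7  50.2 145.9] yaw(y axis) -41.95 j7 -0.563 F [ 1.2  0.2 -2.8] T [-0.267 -0.092  0.151] w 23.7
t27.8 p [606.7  50.2 145.9] yaw(y axis) -44.24 j7 -0.597 F [ 0.7 -0.2 -2.7] T [-0.222 -0.132  0.114] w 23.5
t27.9 p [606.6  50.2 145.9] yaw(y axis) -46.54 j7 -0.630 F [ 1.4 -1.  -2.8] T [-0.185 -0.178  0.125] w 23.7
t28.0 p [606.6  50.2 146. ] yaw(y axis) -48.83 j7 -0.664 F [ 0.9  0.  -4.5] T [-0.236 -0.126  0.134] w 23.9
t28.1 p [606.6  50.3 145.9] yaw(y axis) -51.11 j7 -0.697 F [ 1.6 -1.2 -3.6] T [-0.222 -0.131  0.162] w 23.7
t28.2 p [606.6  50.3 145.9] yaw(y axis) -53.40 j7 -0.730 F [ 0.8 -1.1 -3.3] T [-0.176 -0.072  0.143] w 23.8
t28.3 p [606.6  50.3 146. ] yaw(y axis) -55.70 j7 -0.764 F [ 1.  -0.7 -3.1] T [-0.191 -0.051  0.144] w 23.5
```

```bash
S="from h import *;st()"; python3 -m jog '[0,0,0,0.04,18]' >/dev/null; python3 -c "$S"; python3 -m jog '[0,0,0,0.04,18]' >/dev/null; python3 -c "$S"; python3 -m jog '[0,0,0,0.04,18]'>/dev/null; python3 -c "$S"; python3 -m jog '[0,0,0,0.04,18]'>/dev/null; python3 -c "$S"; python3 -m jog '[0,0,0,0.04,18]'>/dev/null; python3 -c "$S"; python3 -m jog '[0,0,0,0.04,18]'>/dev/null; python3 -c "$S"; python3 -m jog '[0,0,0,0.04,18]'>/dev/null; python3 -c "$S"
```

```text
t28.4 p [606.6  50.3 145.9] yaw(y axis) -57.99 j7 -0.797 F [-0.1 -0.9 -2.7] T [-0.175 -0.037  0.172] w 23.7
t28.5 p [606.6  50.3 146. ] yaw(y axis) -60.28 j7 -0.830 F [-0.2 -0.6 -2.3] T [-0.153  0.003  0.138] w 23.6
t28.6 p [606.5  50.3 145.9] yaw(y axis) -62.57 j7 -0.863 F [ 0.5 -0.4 -2.6] T [-0.209 -0.002  0.141] w 23.8
t28.7 p [606.5  50.3 145.9] yaw(y axis) -64.85 j7 -0.896 F [ 0.7 -0.4 -2.6] T [-0.198 -0.057  0.321] w 23.4
t28.8 p [606.5  50.4 145.9] yaw(y axis) -67.10 j7 -0.929 F [ 0.  -0.5 -2.7] T [-0.198 -0.036  0.504] w 23.6
t28.9 p [606.5  50.4 145.9] yaw(y axis) -69.37 j7 -0.962 F [-0.4 -0.7 -2.6] T [-0.241  0.025  0.557] w 24.0
t29.0 p [606.4  50.4 145.9] yaw(y axis) -71.66 j7 -0.995 F [ 0.3 -1.2 -2.6] T [-0.208  0.077  0.599] w 23.6
```

The bite is at -62.7 with a wind-up of about 5.4°, so the target is -158.1, another 1.508 rad.

```bash
S="from h import *;st()"; python3 -m jog '[0,0,0,0.1,18,0,0,0,0.1,18,0,0,0,0.1,18,0,0,0,0.1,18,0,0,0,0.1,18,0,0,0,0.1,18,0,0,0,0.1,18]' >/dev/null; python3 -c "$S"; python3 -m jog '[0,0,0,0.1,18,0,0,0,0.1,18,0,0,0,0.1,18,0,0,0,0.1,18,0,0,0,0.1,18,0,0,0,0.1,18,0,0,0,0.1,18]' >/dev/null; python3 -c "$S"; python3 -m jog '[0,0,0,0.08,18]' >/dev/null; python3 -c "$S"
```

```text
t29.7 p [606.4  50.8 145.9] yaw(y axis) -111.89 j7 -1.570 F [-0.1 -1.1 -2.3] T [-0.048  0.234  0.606] w 23.8
t30.4 p [606.5  51.2 145.9] yaw(y axis) -151.98 j7 -2.143 F [-0.6  0.2 -2.1] T [0.137 0.186 0.573] w 23.5
t30.5 p [606.5  51.2 145.9] yaw(y axis) -156.54 j7 -2.208 F [-0.3  0.5 -2.1] T [0.182 0.134 0.581] w 23.7
```

```bash
S="from h import *;st()"; python3 -m jog '[0,0,0,0.027,18]' >/dev/null; python3 -c "$S"; python3 -m jog '[0,0,0,-0.06,18,0,0,0,-0.06,18,0,0,0,-0.06,18]' >/dev/null; python3 -c "$S";  python3 -m jog '[0,0,-5,0,18,0,0,-8,0,18,0,0,-12,0,18,0,0,-12,0,18,0,0,-10,0,18,0,0,0,0,18]' >/dev/null; python3 -c "$S"
python3 - <<'E'
from h import *
s=cv2.imread("pics/scene3.png")
cv2.imwrite("pics/r3.png",cv2.resize(s[245:290,275:345],None,fx=10,fy=10,interpolation=cv2.INTER_CUBIC))
cv2.imwrite("pics/scene8.png",camera('scene')[:,:,::-1])
cv2.imwrite("pics/top8.png",camera('top')[:,:,::-1])
E
```

```text
t30.6 p [606.6  51.1 145.9] yaw(y axis) -157.99 j7 -2.229 F [-0.5  1.   0.4] T [0.377 0.182 0.639] w 23.9
t30.9 p [606.4  51.  145.6] yaw(y axis) -147.49 j7 -2.077 F [-0.1 -0.5 -4.2] T [0.121 0.078 0.014] w 23.8
t31.5 p [607.5  50.  194.8] yaw(y axis) -147.72 j7 -2.119 F [ 0.1 -0.1 -2.8] T [0.084 0.084 0.039] w 23.7
```

View pics/r3.png

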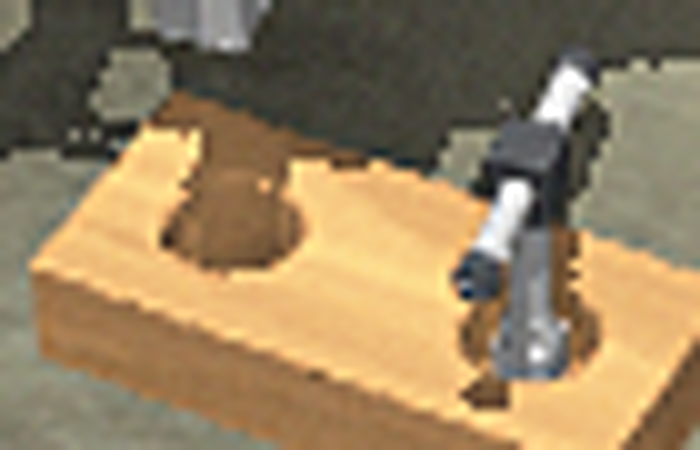

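View pics/scene8.png

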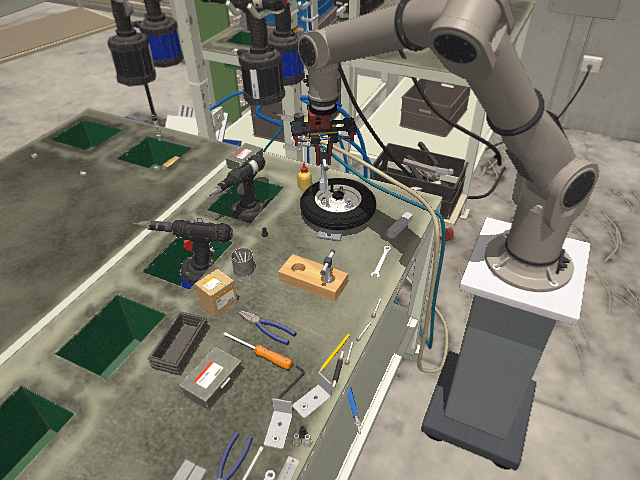

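View pics/top8.png

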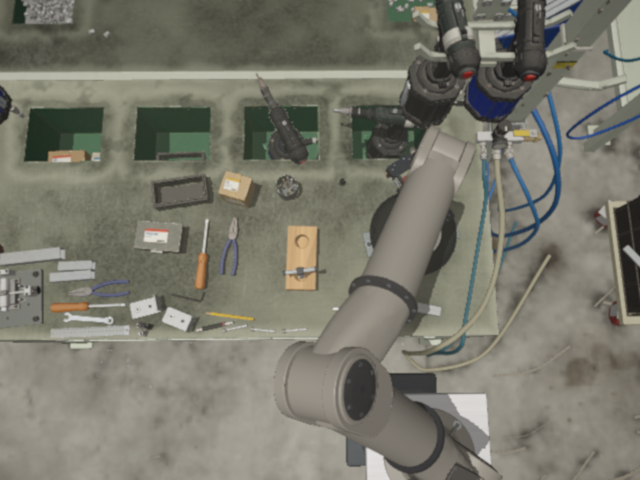

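Nut c is finished. The key is lifted and the empty hole is clear in both views, at about top (302,241) and scene (298,267). Measuring the hole.

```bash
python3 - <<'E'
from h import *
s=cv2.imread("pics/scene8.png");t=cv2.imread("pics/top8.png")
a=cv2.resize(s[250:305,270:355],None,fx=8,fy=8,interpolation=cv2.INTER_CUBIC)
b=cv2.resize(t[222:262,280:325],None,fx=12,fy=12,interpolation=cv2.INTER_CUBIC)
cv2.imwrite("pics/ha.png",a);cv2.imwrite("pics/hb.png",b)
E
```

```text
(no output)
```

View pics/ha.png

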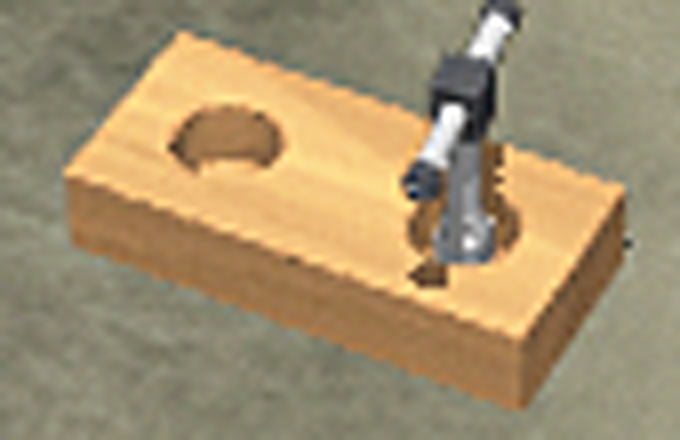

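View pics/hb.png

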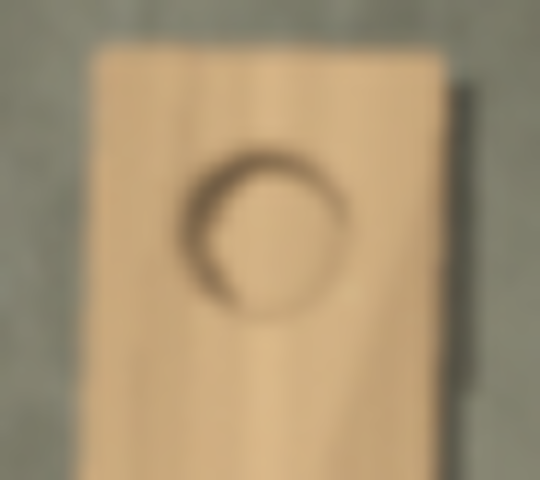

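```bash
python3 - <<'E'
from h import *
T=lambda u,v:onz('top',(u+.5)/12-.5+280,(v+.5)/12-.5+222,.035)
print('top',T(266,237),'dia',np.linalg.norm(T(180,237)-T(352,237)),np.linalg.norm(T(266,150)-T(266,325)))
Sx=lambda u,v:onz('scene',(u+.5)/8-.5+270,(v+.5)/8-.5+250,.035)
print('scene',Sx(227,146),'dia',np.linalg.norm(Sx(170,146)-Sx(284,146)))
# rack corners in scene: top face
c=[Sx(*p) for p in((182,32),(66,175),(522,342),(628,190))];print(c)
m=np.mean(c,0);ax=((c[0]+c[1])-(c[2]+c[3]))/2;print(m,np.linalg.norm(ax),m+ax/np.linalg.norm(ax)*.045)
E
```

```text
top [0.55435553 0.32133265 0.035     ] dia 0.038806988994282275 0.0402809373347501
scene [0.55283021 0.32584234 0.035     ] dia 0.03866244884583465
[array([0.59373174, 0.28156998, 0.035     ]), array([0.59548574, 0.36122051, 0.035     ]), array([0.42455428, 0.36635067, 0.035     ]), array([0.42146895, 0.28804301, 0.035     ])]
[0.50881018 0.32429605 0.035     ] 0.1716951680182261 [0.55378448 0.32277549 0.035     ]
```

Estimates with bias correction give the hole at about (555.3, 320.8), in line with the original grip pose. Rotating back to the original yaw, which is the only one j7's range allows.

```bash
python3 -m jog '[0,0,0,-0.148,18,0,0,0,-0.148,18,0,0,0,-0.148,18,0,0,0,-0.148,18,0,0,0,-0.148,18,0,0,0,-0.148,18,0,0,0,-0.148,18,0,0,0,-0.148,18,0,0,0,-0.148,18,0,0,0,-0.148,18,0,0,0,-0.148,18,0,0,0,-0.148,18,0,0,0,-0.148,18,0,0,0,-0.148,18,0,0,0,-0.148,18,0,0,0,-0.148,18,0,0,0,-0.148,18,0,0,0,-0.148,18,0,0,0,-0.029,18]' >/dev/null;  python3 - <<'E'
from h import *
s=st();R=np.array(s['tcp_rot']);print(R.T@(np.array([.5553,.3208,.1948])-s['ee_pos'])*1000)
E
```

```text
t33.5 p [606.   49.8 192.2] yaw(y axis) 6.69 j7 0.151 F [ 0.5 -0.2 -3.4] T [-0.039  0.042 -0.047] w 23.6
[275.01176403 -18.7385241   -2.5508432 ]
```

```bash
python3 -m jog '[39.3,-2.7,0,0,18,39.3,-2.7,0,0,18,39.3,-2.7,0,0,18,39.3,-2.7,0,0,18,39.3,-2.7,0,0,18,39.3,-2.7,0,0,18,39.2,-2.5,0,0,18,0,0,0,0,18,0,0,0,0,18,0,0,0,0,18]' >/dev/null;  python3 - <<'E'
from h import *
s=st();R=np.array(s['tcp_rot']);print(R.T@(np.array([.5553,.3208,.1948])-s['ee_pos'])*1000)
E
```

```text
t34.5 p [556.7 319.7 192.5] yaw(y axis) 6.41 j7 -0.304 F [ 0.7 -0.7 -3. ] T [-0.06   0.019 -0.074] w 23.7
[ 1.27873022 -1.23669354 -2.33345071]
```

```bash
python3 -m jog '[1.2,-1,20,0,18,0,0,20,0,18,0,0,16,0,18,0,0,0,0,18,0,0,0,0,18]' >/dev/null;  python3 - <<'E'
from h import *
s=st();R=np.array(s['tcp_rot']);print(R.T@(np.array([.5553,.3208,.1948])-s['ee_pos'])*1000)
s=camera('scene')[:,:,::-1];cv2.imwrite("pics/p.png",cv2.resize(s[220:310,260:360],None,fx=7,fy=6,interpolation=cv2.INTER_CUBIC))
E
```

```text
t35.0 p [555.7 321.5 137. ] yaw(y axis) 6.50 j7 -0.280 F [ 0.2  0.1 -3.3] T [-0.01   0.056 -0.047] w 23.4
[ -0.71865893  -0.4905102  -57.80122569]
```

View pics/p.png

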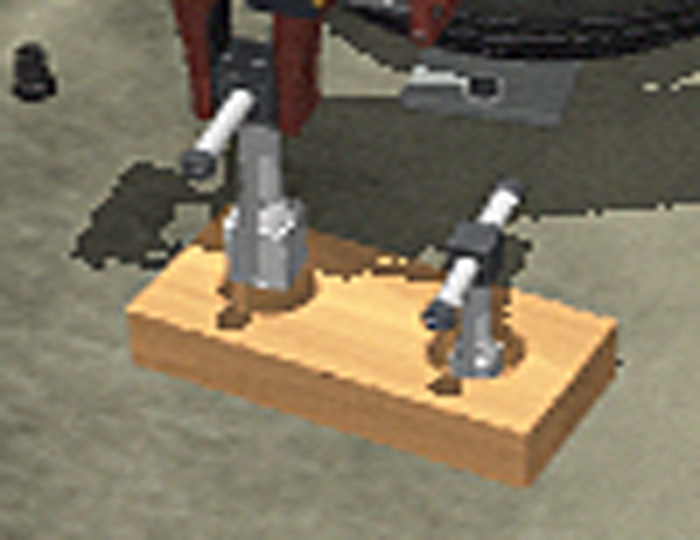

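The mouth, bottom at (262,290), stands centred over the hole. Going in with force checks.

```bash
S="from h import *;st()"; python3 -m jog '[-0.4,-0.3,6,0,18,0,0,5,0,18,0,0,0,0,18]' >/dev/null; python3 -c "$S"; python3 -m jog '[0,0,5,0,18,0,0,5,0,18,0,0,0,0,18]' >/dev/null; python3 -c "$S"
```

```text
t35.4 p [554.5 321.8 125.2] yaw(y axis) 6.59 j7 -0.274 F [-1.1  0.6 -3.7] T [-0.066  0.041  0.009] w 23.8
t35.6 p [554.4 321.7 114.9] yaw(y axis) 6.59 j7 -0.270 F [-0.1 -0.2 -3.4] T [-0.054  0.074 -0.003] w 23.8
```

It's in the hole with no contact. Continuing to the floor, expected at TCP of about 100.

```bash
S="from h import *;st()"; python3 -m jog '[0,0,5,0,18,0,0,5,0,18,0,0,2.5,0,18,0,0,0,0,18]' >/dev/null; python3 -c "$S"; python3 -m jog '[0,0,1,0,18,0,0,0.6,0,18,0,0,0,0,18]' >/dev/null; python3 -c "$S"
```

```text
t36.0 p [554.6 321.8 102.7] yaw(y axis) 6.59 j7 -0.264 F [-0.   0.5 -2.3] T [-0.079  0.084 -0.05 ] w 23.7
t36.4 p [555.  322.  101.8] yaw(y axis) 6.59 j7 -0.263 F [-0.2 -0.9 -3.3] T [-0.044  0.057  0.002] w 23.8
```

```bash
S="from h import *;st()"; python3 -m jog '[0,0,1,0,18,0,0,0.5,0,18,0,0,0,0,18]' >/dev/null; python3 -c "$S"; python3 -m jog '[0,0,0.7,0,18,0,0,0,0,18]' >/dev/null; python3 -c "$S"
```

```text
t36.6 p [554.9 321.9 100.2] yaw(y axis) 6.59 j7 -0.262 F [ 0.3 -1.  -3.5] T [-0.028  0.064  0.001] w 24.2
t36.9 p [555.1 322.  100.1] yaw(y axis) 6.58 j7 -0.262 F [-1.3 -1.8  2.5] T [-0.306  0.586 -0.049] w 23.5
```

The floor is felt at TCP 100.1, the same height as when I first gripped the key. Releasing and rising.

```bash
S="from h import *;st()"; python3 -m jog '[0,0,0,0,28,0,0,0,0,40,0,0,0,0,50,0,0,0,0,50,0,0,0,0,50]' >/dev/null; python3 -c "$S"; python3 -m jog '[0,0,-5,0,50,0,0,-15,0,50,0,0,-30,0,50,0,0,-40,0,50,0,0,-30,0,50,0,0,0,0,50]' 20 >/dev/null; python3 - <<'E'
from h import *
st()
s=camera('scene')[:,:,::-1];cv2.imwrite("pics/q.png",cv2.resize(s[160:310,260:400],None,fx=5,fy=4,interpolation=cv2.INTER_CUBIC))
E
```

```text
t37.4 p [555.1 321.9  99.5] yaw(y axis) 6.59 j7 -0.262 F [ 0.5  0.  -0. ] T [-0.06   0.039 -0.02 ] w 50.0
t38.0 p [557.9 323.  225.9] yaw(y axis) 6.55 j7 -0.316 F [-0.3 -0.2  0.3] T [-0.039  0.053 -0.016] w 49.8
```

View pics/q.png

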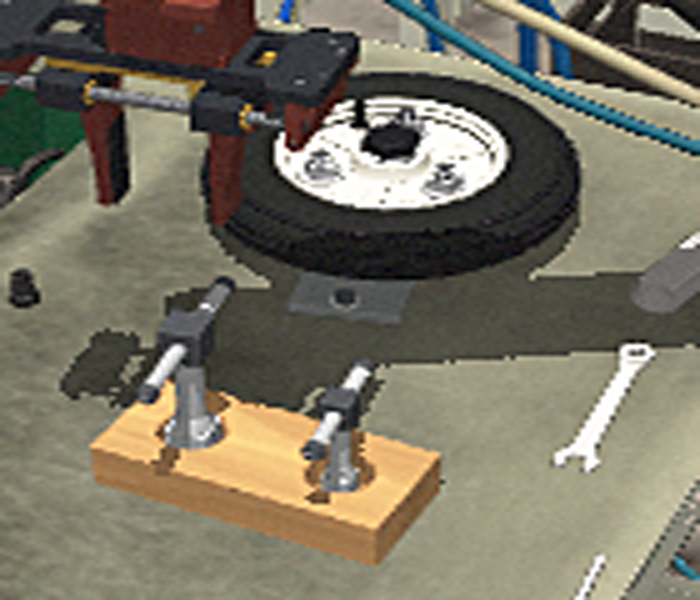

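The key stands upright in its hole, bar and shadows as at the start. One last look at the nuts from the top.

```bash
python3 - <<'E'
from h import *
t=camera('top')[:,:,::-1].copy();s=camera('scene')[:,:,::-1].copy();o=[]
for X in((.5823,-.021),(.5294,.0363),(.6055,.0534)):
    u,v=proj('top',(*X,.062)); g=cv2.resize(cv2.getRectSubPix(t,(15,15),(u,v)),(260,260),interpolation=cv2.INTER_CUBIC); o.append(cv2.normalize(g,None,0,255,cv2.NORM_MINMAX))
r=[]
for X in((.5815,-.019,.062),(.5285,.037,.062),(.6045,.0535,.062)):
    u,v=proj('scene',X); r.append(cv2.resize(cv2.getRectSubPix(s,(19,19),(u,v)),(260,260),interpolation=cv2.INTER_LANCZOS4))
cv2.imwrite("pics/z.png",np.vstack([np.hstack(o),np.hstack(r)]))
E
```

```text
(no output)
```

View pics/z.png

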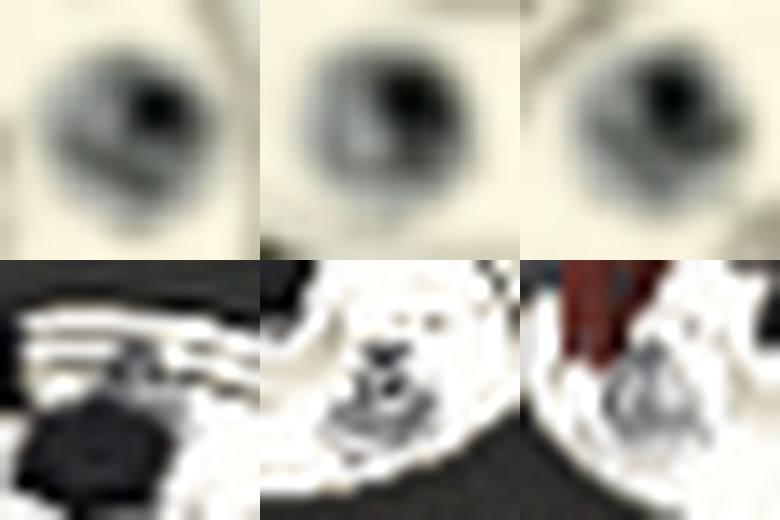

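The nuts stand as the felt angles predict: nut a's lower edge is tilted about 30° clockwise, b about -10°, and c near 45°. Handing in.

```bash
python3 -c "
from cell import *
print(hand_in())"
```

```text
the job is handed in; nothing more can be done
None
```

I tightened all three nuts in order from the valve (a, then b, then c), each to its bite plus a quarter turn. The larger key is back upright in its hole, and I handed the job in at about 38 s of the 72 s.

| Nut | Bite felt at tool yaw | Stopped at tool yaw (under load) | Spring wind-up allowed |
|---|---|---|---|
| a | -42.2° | -138.1° | about 6° |
| b | -16.7° | -111.8° | about 5.2° |
| c | -62.7° | -158.0° | about 5.4° |

At each bite the torque rose from about 0.15 to 0.6 N m. While turning, the force along the key stayed within a few newtons of its own weight. The exceptions were a short upward pull of about 9 N on nut a and a light press when feeling for it.

**Last checks:**
- **Key:** the hole floor was felt at the same height as at pick-up. The final scene picture shows the key upright, the gripper clear and nothing else visibly moved.
- **Nuts:** in the final close-ups they stand roughly as the felt angles predict.

**What is less certain:**
- **Wind-up:** the quarter turns depend on my wind-up correction. On nut a, unloading was steeper than loading, and the picture showed the key lagging the tool by only 1° or so. I took the rest as give between key and nut, so the error could be 1° to 3°.
- **Camera positions:** they were 1 to 4 mm off from where the nuts were felt, so I corrected them by touch.

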